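# Ready the bench shaker

### The arm

A 6-joint arm with a two-finger parallel gripper is mounted at the origin on the work surface. World frame = base frame: x ahead of the robot, y to its left, z up, the work surface at z = 0. Lengths are in mm, angles in rad, forces in N, time in s.
With the tool pointing down it reaches from about 325 to 850 mm from the base axis. Payload 15.5 kg.
Tool frame: the origin (TCP) lies midway between the tips of the shut fingers; the grasp point (between the pads) lies 19 mm behind it (manip.pinch_z is the distance from the TCP to the grasp point, in mm); z points along the fingers, y is the line along which they close (so a half turn about z gives the same grasp; the last joint's range is limited). The gripper opens to 91 mm and grips with 3 to 60 N. Pads are 32 mm wide; open, the fingers measure 118 mm over their backs; the gripper's body (76 mm by 178 mm) begins 60 mm behind the grasp point.
Start: joints at [1.204, 0.494, 1.345, -0, 1.302, -0.096], TCP at [167.184, 602.226, 213.915] pointing down, gripper open.
Joint ranges: [-2.91, 2.91], [-0.82, 2.16], [0.22, 2.67], [-1.22, 4.37], [0.12, 2.79], [-3.08, 3.08]. Speed limits (rad/s): [1.89, 1.89, 2.57, 3.01, 3.01, 3.01].

### API

Orientations are given as a unit quaternion [w, x, y, z].
In Python, from rig import manip, vision, close_job gives the robot as it stands.
- The arm moves only by the shell command python3 -m handwheel 'ROWS'. ROWS is JSON, a list of rows, each an object with "linear": the shift along the tool's x, y, z in mm, a list of three; "delta_rot": the turn, a rotation vector about the tool's x, y, z in degrees, a list of three; "grip": the opening, from 0 (shut) to 1 (fully open). A call has 1 to 12 rows; each row is the pose to reach, as a shift and turn from the pose commanded when the call began, along the tool's axes at that moment; what a row does not reach only later rows make up. A row lasts 1/12 s, in which the tool goes at most 41.7 mm and 7.16 degrees, less where a joint would pass 70% of its speed; a pose out of reach is approached as far as the arm can. A call with a gripper value outside its range is refused whole. The fingers move at their own pace and stop on an object; the grip force is fixed at half the most. Time passes only in rows, so rows that repeat a pose let the fingers close. It gives the time, the measured TCP pose, the force, the opening and the grip force at its end, in the units of the state.
- manip.read_state(): the state, without advancing time (a new reading comes with each control period).
- vision.grab_frame(name): name is "scene" or "top"; returns a dict with "img" (480x640x3 uint8, red, green, blue), "intrinsics" (3x3 intrinsics, pixels), "k1" (the pictures are not rectified: a ray, as slopes to the right and down, at radius r is drawn at 1 + k1 r^2 times it, then the intrinsics apply), "rvec" (rotation vector, rad) and "tvec" (3), from world to camera coordinates, as OpenCV has them. Camera axes: x right, y down, z forward; pixel columns grow to the right and rows downward; lengths in mm; the calibration is good to about 2 mm. A picture is of the moment at which its call begins. There is no depth.
- close_job(): hands the job in; it is judged then, once.
The state is a dict: "t": time; "joint_positions": joint angles; "joint_vel": joint speeds; "joint_torque": joint torques, N m; "tcp_pos": TCP position; "tcp_rot": TCP orientation; "contact_force": force on the tool from outside, world axes, zero at the start; "ft_torque": the same for the moment, N m; "opening": finger opening in mm; "grip_force": force on a finger pad.
Only numpy, scipy, OpenCV 4.12 (cv2) and the standard library are available. Lean on these libraries where they do the work, as an engineer would, in place of code of your own. Each camera call takes 0.05 s, during which the arm holds its last target. There are 200 camera calls.

### The job

Get the blue bench shaker ready for a run: take the grey cap off its splined shaft and leave it in the steel tray, fit the selector lever fully home on the shaft and swing it clockwise (seen from above) as far as its stop, then press the sprung latch at the end of the deck down until it clicks and stays. Only then stand every sample cone there is on the deck, upright and steady, each with its whole foot on a black pad of its own. Do not knock a cone over or disturb the other glassware and tools.

Things in the scene. Friction and masses are not known exactly. Their poses are not given: they have to be found in the camera images.
- station: the shaker, fixed to the bench: blue base with white deck, 110 mm (own x) by 420 mm (own y), deck 50 mm high. Origin: centre of its underside; +x points away from the robot, +y to the latch end. The splined shaft stands near the -y end, three pads in a row along y, the latch overhangs the +y end.
- spline (a point): foot of the splined shaft's axis, on a fixed round steel shoulder (60 mm across, 60 mm above the bench) on which hub or cap rests. Frame turns with the shaft, z up. T section: a bar 32 mm long (own x, -16 to 16), 9 thick, and one rib 9 thick out to 16 mm along own +y, none to -y. At the start it is under the cap.
- shaft_tip (a point): top end of the splined shaft, 32 mm above the shoulder; same frame. The full T section ends 26 mm above the shoulder; the last 6 mm are a slimmer lead-in (bar 28 mm, rib 14 mm, both 6 thick).
- selector (a joint): turn of the splined shaft in rad, growing clockwise seen from above; starts at 0 to 0.4, stop at 1.2. It stays where left (friction 0.08 N m). The shaft's own x points along station yaw - 1.37 - value: outward past the -y end, and at the stop obliquely towards the robot.
- lever: aluminium selector lever, flat on the bench, 0.22 to 0.36 kg: block hub 56 mm (own x) by 48 (own y) by 24 high with a T-shaped bore through it, arm along own +x. Origin: bore axis at the hub's underside; z up. The bore fits the shaft one way only, own x and y as the shaft's x and y, with 1.2 mm play a side; home, its underside is on the shoulder. Grip the hub across its 48 mm sides.
- hub_top (a point): centre of the bore at the hub's top face, 24 mm above its underside; frame as the lever. The arm is 20 mm wide, 10 to 20 mm above the underside, and ends in a black knob (28 mm across) 145 mm from the bore along own x. The lever's centre of mass lies about 20 mm from the bore towards the knob.
- cap: grey plastic cap over the shaft: upturned cup 45 mm across, 42 high, 50 g, loosely resting on the shoulder. Origin: centre of its open lower rim; z up.
- tray: steel open tray, fixed to the bench, 95 x 95 mm, 28 mm high, walls and floor 4 to 5 mm. Origin: centre of its underside.
- latch (a joint): angle of the latch lever in rad: 0 raised, 0.5 fully down. Sprung: it resists with about 10 N at its pad and springs back if let go before 0.36; beyond that an over-centre detent pulls it to its stop at 0.5 and holds it there.
- latch_pad (a point): centre of the top face of the latch's black pressing pad (48 x 42 mm), about 84 mm beyond its hinge; the hinge runs along the station's x, 195 mm along its +y and 75 mm high. The pad is about 102 mm above the bench when raised and 60 mm when fully down.
- seat1 (a point): centre of the top face of a round black rubber pad, 60 mm across and 4 mm proud, on the white deck; the one next to the shaft (45 mm along the station's -y), 54 mm above the bench.
- seat2 (a point): centre of the top face of a round black rubber pad, 60 mm across and 4 mm proud, on the white deck; the middle one, 90 mm from either neighbour, 54 mm above the bench.
- seat3 (a point): centre of the top face of a round black rubber pad, 60 mm across and 4 mm proud, on the white deck; the one next to the latch, 54 mm above the bench.
- cone1: sample cone, top-heavy: grey foot 34 mm across and 8 high, thin stem, then a white cone widening to an upright cylindrical collar 50 mm across from 72 to 115 mm above the foot (grip this collar); 115 mm high in all, 0.16 to 0.26 kg, starts standing on the bench. Origin: centre of the foot's underside; z up. May be absent.
- cone2: sample cone, top-heavy: grey foot 34 mm across and 8 high, thin stem, then a white cone widening to an upright cylindrical collar 50 mm across from 72 to 115 mm above the foot (grip this collar); 115 mm high in all, 0.16 to 0.26 kg, starts standing on the bench. Origin: centre of the foot's underside; z up. May be absent.
- cone3: sample cone, top-heavy: grey foot 34 mm across and 8 high, thin stem, then a white cone widening to an upright cylindrical collar 50 mm across from 72 to 115 mm above the foot (grip this collar); 115 mm high in all, 0.16 to 0.26 kg, starts standing on the bench. Origin: centre of the foot's underside; z up. May be absent.
- mortar: bystander, to be left alone: dark mortar bowl, 80 mm across, 42 high
- beaker1: bystander, to be left alone: glass beaker upside down, 66 mm across, 90 high
- beaker2: bystander, to be left alone: glass beaker upside down, 66 mm across, 90 high
- beaker3: bystander, to be left alone: glass beaker upside down, 66 mm across, 90 high
- washbottle: bystander, to be left alone: white bottle with red cap, 70 mm across, 170 high
- spatula: bystander, to be left alone: flat spatula with a wooden handle, lying on the bench, 170 long
Mind the look-alikes: they are no part of the job. What is shaped like the lever but yellow is not meant.

How it is judged (in metres and radians):
On the way, in this order (a step that is already met when the one before it is completed fails the run):
1. the cap lies in the tray, let go (horizontal distance between cap and tray below 0.055 m and height (world z) of cap below 0.05 m and contact force between the fingers and cap below 0.2 N), for 0.2 s.
2. the lever is fully home on the splined shaft (horizontal distance between lever and spline below 0.004 m and z of lever in the frame of spline below 0.004 m and angle between lever's own z axis and vertical below 0.06 rad and angle between the x axis of lever and the x axis of spline, either way round below 0.15 rad), for 0.2 s.
3. the lever, still home, is swung to its stop (all of step 2 and value of joint selector above 1.03 rad), for 0.2 s.
4. the latch is down in its detent (value of joint latch above 0.45 rad), for 0.2 s.
At the end, for the whole second after the job is handed in: cap in the tray (origin within 55 mm of the tray's); lever home on the shaft (within 4 mm, level) and turned past 1.03 rad; latch beyond 0.45 rad; every cone present standing still on a pad, foot centre within 14 mm of the pad's, tilt under 0.06 rad (all of step 1 and all of step 3 and value of joint latch above 0.45 rad and ((horizontal distance between cone1 and seat1 below 0.014 m and distance between cone1 and seat1 below 0.015 m) or (horizontal distance between cone1 and seat2 below 0.014 m and distance between cone1 and seat2 below 0.015 m) or (horizontal distance between cone1 and seat3 below 0.014 m and distance between cone1 and seat3 below 0.015 m)) and angle between each of cone1, cone2, cone3's own z axis and vertical below 0.06 rad and linear speed of each of cone1, cone2, cone3 below 0.02 m/s and angular speed of each of cone1, cone2, cone3 below 0.15 rad/s and ((horizontal distance between cone2 and seat1 below 0.014 m and distance between cone2 and seat1 below 0.015 m) or (horizontal distance between cone2 and seat2 below 0.014 m and distance between cone2 and seat2 below 0.015 m) or (horizontal distance between cone2 and seat3 below 0.014 m and distance between cone2 and seat3 below 0.015 m)) and ((horizontal distance between cone3 and seat1 below 0.014 m and distance between cone3 and seat1 below 0.015 m) or (horizontal distance between cone3 and seat2 below 0.014 m and distance between cone3 and seat2 below 0.015 m) or (horizontal distance between cone3 and seat3 below 0.014 m and distance between cone3 and seat3 below 0.015 m))); the robot touches nothing.
It fails at once if a cone is knocked over (angle between any of cone1, cone2, cone3's own z axis and vertical above 0.6 rad).
It fails at once if a cone is set on the shaker before the latch is down (value of joint latch below 0.36 rad and contact force between any of cone1, cone2, cone3 and station above 0.5 N).
It fails at once if a bystander is moved by more than 40 mm (distance of any of mortar, beaker1, beaker2, beaker3, washbottle, spatula from where it was at the start of the episode above 0.04 m).
Of cone1, cone2, cone3 only 1 to 3 are there at a start; the rules pass over those that are not, and their reading is None.
At some moment in a run one of lever may be knocked a few centimetres aside while the robot is not near it.
It also fails if it takes over 210 s, if anything falls off the work surface, if the arm or the gripper's body presses on something with over 40 N, if the wrist force passes 120 N, or if a joint passes its speed limit or range.

## Working session

There is one attempt and no reset: what is moved stays moved. The work goes in short steps, Python scripts to look and compute and a shell command to move; the robot and the scene stay as the last step left them, time stands still between calls to the robot, and variables do not carry over. Pictures are saved under pics/ and viewed, at most 14 in all, crops included, and the job is handed in when it is done.

```bash
ls; mkdir -p pics
cat > h.py <<'E'
import numpy as np, cv2
from rig import manip, vision
from scipy.spatial.transform import Rotation as R
def grab(name,fn=None):
    f=vision.grab_frame(name)
    if fn: cv2.imwrite('pics/'+fn,f['img'][:,:,::-1])
    np.savez('/tmp/%s.npz'%name,**{k:np.array(v) for k,v in f.items()})
    return f
def load(name): return dict(np.load('/tmp/%s.npz'%name))
def cam(f):
    Rm=cv2.Rodrigues(np.array(f['rvec'],float))[0]; return Rm,np.array(f['tvec'],float).ravel()
def dist(f): return np.array([float(f['k1']),0,0,0,0])
def px2w(f,pts,z):
    """pixels -> world at height z"""
    pts=np.array(pts,float).reshape(-1,1,2)
    n=cv2.undistortPoints(pts,np.array(f['intrinsics'],float),dist(f)).reshape(-1,2)
    Rm,t=cam(f); c=-Rm.T@t; d=np.c_[n,np.ones(len(n))]@Rm
    s=(np.array(z)-c[2])/d[:,2]; return c+d*s[:,None]
def w2px(f,P):
    return cv2.projectPoints(np.array(P,float).reshape(-1,1,3),np.array(f['rvec'],float),np.array(f['tvec'],float),np.array(f['intrinsics'],float),dist(f))[0].reshape(-1,2)
def go(p,yaw=None):
    """rows numbers: shift in tool axes to TCP p; yaw = desired world direction of tool y (deg), mod 180, tool down"""
    s=manip.read_state(); q=s['tcp_rot']; r=R.from_quat([q[1],q[2],q[3],q[0]])
    lin=r.inv().apply(np.array(p)-np.array(s['tcp_pos']))
    y=r.as_matrix()[:,1]; cy=np.degrees(np.arctan2(y[1],y[0]))
    out='lin %s'%np.round(lin,1)
    if yaw is not None:
        d=(yaw-cy+90)%180-90
        out+=' ; world yaw change %.1f -> rotz(tool, z down) %.1f'%(d,-d)
    print(out,'| cur yaw %.1f z axis %s j6 %.2f'%(cy,np.round(r.as_matrix()[:,2],3),s['joint_positions'][5]))
E
python3 - <<'E'
from h import *
for n in('scene','top'):
    f=grab(n,n+'0.png'); Rm,t=cam(f); print(n,-Rm.T@t,f['k1'])
print(manip.read_state())
E
```

```text
pics
scene [1433.42331196 -367.56547118  878.7897818 ] -0.01610881426623882
top [ 246.0064133   -19.17486237 1670.8425316 ] -0.1146264534531732
{'t': 0.1, 'joint_positions': array([ 1.20453176e+00,  4.94113948e-01,  1.34607693e+00,  1.27227544e-05,
        1.30254261e+00, -9.54678174e-02]), 'joint_vel': array([ 0.00124334, -0.0012346 , -0.00118783,  0.00095475,  0.0001552 ,
        0.00067576]), 'joint_torque': array([ 1.52999310e-03, -8.80242062e+01, -3.82541406e+01,  7.08631030e-02,
        4.81245888e-02, -1.57394516e-05]), 'tcp_pos': array([167.03017557, 601.89177574, 213.39969492]), 'tcp_rot': array([-1.36492930e-04,  1.34986701e-01,  9.90847246e-01, -5.53877376e-04]), 'contact_force': array([ 0.12325184,  0.80976238, -1.68095737]), 'ft_torque': array([-0.03083014,  0.02407652,  0.01333341]), 'grip_force': 0.0, 'opening': 91.54684413607269}
```

View pics/scene0.png

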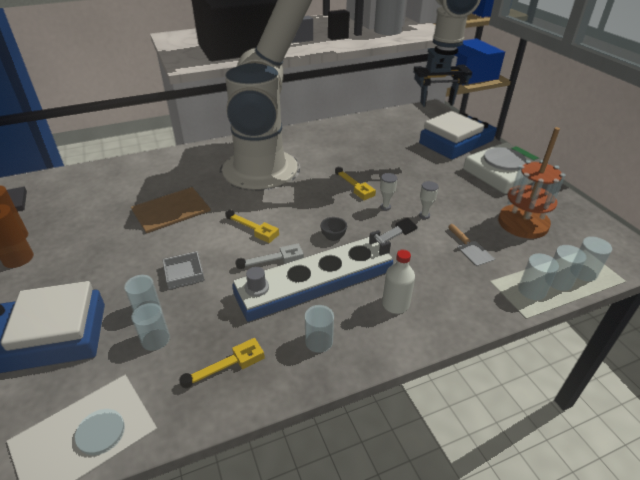

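View pics/top0.png

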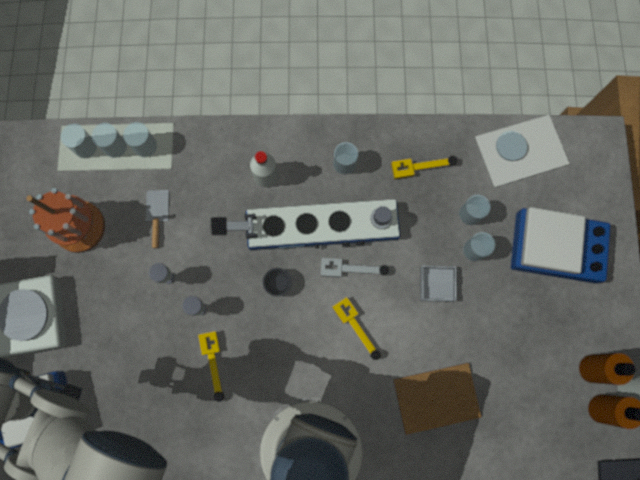

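The scene view shows the cap on its shaft at (256,277), the lever hub at (290,254) with its knob at (241,262), and cones at (388,190) and (428,198). The top view shows the cap at (382,215), lever at (331,267)→(385,270), tray at (440,283), latch pad at (219,226) and cones at (161,272) and (193,305). I'll zoom in on both.

Run:
```python
from h import *
a=load('top')['img'][195:320,140:470]; b=load('scene')['img'][165:320,150:450]
a=cv2.resize(a,(792,300),interpolation=cv2.INTER_CUBIC); b=cv2.resize(b,(576,298),interpolation=cv2.INTER_CUBIC)
b=cv2.copyMakeBorder(b,0,2,0,216,cv2.BORDER_CONSTANT)
cv2.imwrite('pics/zoom0.png',np.vstack([a,b])[:,:,::-1])
f=load('top')
P=px2w(f,[(382,215),(331,267),(385,270),(440,283),(219,226),(161,272),(193,305),(273,226),(307,223),(340,221)],[102,24,20,28,102,115,115,54,54,54]); print(P.round())
```

```text
[[ 624. -193.  102.]
 [ 498.  -58.   24.]
 [ 489. -206.   20.]
 [ 451. -355.   28.]
 [ 597.  239.  102.]
 [ 473.  386.  115.]
 [ 387.  300.  115.]
 [ 607.   99.   54.]
 [ 615.    7.   54.]
 [ 620.  -83.   54.]]
```

View pics/zoom0.png

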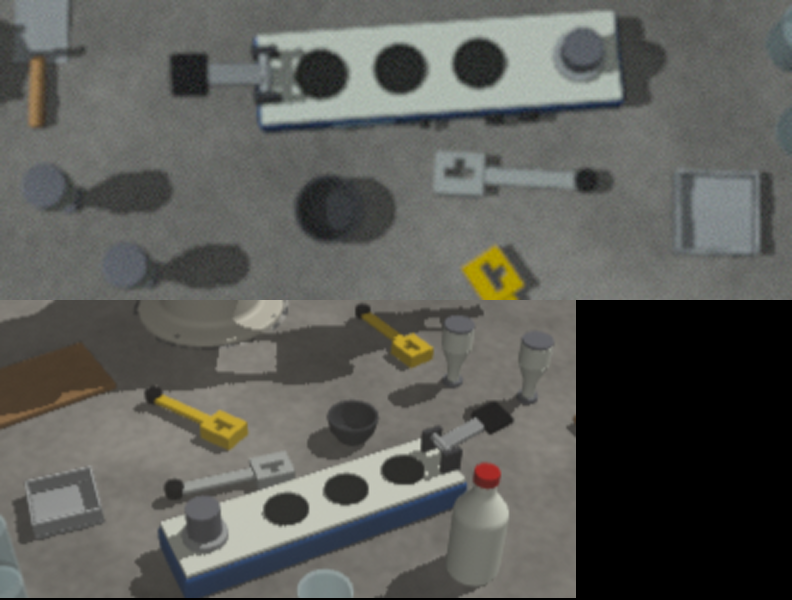

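The zoom confirms two cones only, at zoom (45,187) and (125,265). The lever's T bore is at (460,168) with the arm going to the right, and the tray is at (718,212). Now the cap.

Run:
```python
from h import *
f=load('scene')
print(px2w(f,[(150+204/1.92,165+202/1.92),(150+275/1.92,165+167/1.92),(150+458/1.92,165+26/1.92),(150+537/1.92,165+41/1.92)],[102,24,115,115]).round())
go((624,-193,280),-3.5)
```

```text
[[ 622. -191.  102.]
 [ 508.  -57.   24.]
 [ 397.  296.  115.]
 [ 481.  389.  115.]]
lin [-652.9 -643.8  -65.9] ; world yaw change -78.0 -> rotz(tool, z down) 78.0 | cur yaw 74.5 z axis [-0.    -0.001 -1.   ] j6 -0.10
```

```bash
python3 -m handwheel '[{"linear":[0,0,-66],"delta_rot":[0,0,0],"grip":1},{"linear":[0,0,-66],"delta_rot":[0,0,0],"grip":1},{"linear":[-653,-644,-66],"delta_rot":[0,0,78],"grip":1},{"linear":[-653,-644,-66],"delta_rot":[0,0,78],"grip":1},{"linear":[-653,-644,-66],"delta_rot":[0,0,78],"grip":1},{"linear":[-653,-644,-66],"delta_rot":[0,0,78],"grip":1},{"linear":[-653,-644,-66],"delta_rot":[0,0,78],"grip":1},{"linear":[-653,-644,-66],"delta_rot":[0,0,78],"grip":1},{"linear":[-653,-644,-66],"delta_rot":[0,0,78],"grip":1},{"linear":[-653,-644,-66],"delta_rot":[0,0,78],"grip":1},{"linear":[-653,-644,-66],"delta_rot":[0,0,78],"grip":1},{"linear":[-653,-644,-66],"delta_rot":[0,0,78],"grip":1}]'
python3 -c "
from h import *
go((624,-193,280),-3.5)"
```

```text
t: 1.1
tcp_pos: [375.1, 239.0, 279.9]
tcp_rot: [-0.0, 0.691, 0.723, -0.0]
contact_force: [1.0, 0.3, -0.2]
opening: 91.3
grip_force: 0.0
lin [-4.426e+02  2.296e+02 -1.000e-01] ; world yaw change -6.0 -> rotz(tool, z down) 6.0 | cur yaw 2.5 z axis [-0. -0. -1.] j6 0.39
```

```bash
python3 -m handwheel '[{"linear":[-443,230,0],"delta_rot":[0,0,6],"grip":1},{"linear":[-443,230,0],"delta_rot":[0,0,6],"grip":1},{"linear":[-443,230,0],"delta_rot":[0,0,6],"grip":1},{"linear":[-443,230,0],"delta_rot":[0,0,6],"grip":1},{"linear":[-443,230,0],"delta_rot":[0,0,6],"grip":1},{"linear":[-443,230,0],"delta_rot":[0,0,6],"grip":1},{"linear":[-443,230,0],"delta_rot":[0,0,6],"grip":1},{"linear":[-443,230,0],"delta_rot":[0,0,6],"grip":1},{"linear":[-443,230,0],"delta_rot":[0,0,6],"grip":1},{"linear":[-443,230,0],"delta_rot":[0,0,6],"grip":1},{"linear":[-443,230,0],"delta_rot":[0,0,6],"grip":1},{"linear":[-443,230,0],"delta_rot":[0,0,6],"grip":1}]'
python3 -c "
from h import *
go((623,-192,84),-3.5)"
```

```text
t: 2.1
tcp_pos: [627.1, -192.1, 279.5]
tcp_rot: [-0.0, 0.726, 0.687, -0.0]
contact_force: [-0.1, -0.6, 0.6]
opening: 91.4
grip_force: 0.0
lin [ -0.2  -4.  195.5] ; world yaw change -0.3 -> rotz(tool, z down) 0.3 | cur yaw -3.2 z axis [-0.001  0.    -1.   ] j6 -0.33
```

```bash
python3 -m handwheel '[{"linear":[0,-3,100],"delta_rot":[0,0,0],"grip":1},{"linear":[0,-3,100],"delta_rot":[0,0,0],"grip":1},{"linear":[0,-3,150],"delta_rot":[0,0,0],"grip":1},{"linear":[0,-3,180],"delta_rot":[0,0,0],"grip":1},{"linear":[0,-3,197],"delta_rot":[0,0,0],"grip":1},{"linear":[0,-3,197],"delta_rot":[0,0,0],"grip":1},{"linear":[0,-3,197],"delta_rot":[0,0,0],"grip":0.3},{"linear":[0,-3,197],"delta_rot":[0,0,0],"grip":0.3},{"linear":[0,-3,197],"delta_rot":[0,0,0],"grip":0.3},{"linear":[0,-3,197],"delta_rot":[0,0,0],"grip":0.3},{"linear":[0,-3,197],"delta_rot":[0,0,0],"grip":0.3},{"linear":[0,-3,197],"delta_rot":[0,0,0],"grip":0.3}]'
python3 -c "
from h import *
go((451,-355,200));go((451,-355,33))"
```

```text
t: 3.1
tcp_pos: [624.1, -190.0, 84.0]
tcp_rot: [0.001, 0.726, 0.688, 0.0]
contact_force: [0.3, -0.2, -0.2]
opening: 54.1
grip_force: 0.0
lin [-174.3 -163.6 -116.1] | cur yaw -3.1 z axis [ 0.001 -0.001 -1.   ] j6 -0.33
lin [-174.2 -163.9   50.9] | cur yaw -3.1 z axis [ 0.001 -0.001 -1.   ] j6 -0.33
```

```bash
python3 -m handwheel '[{"linear":[0,0,0],"delta_rot":[0,0,0],"grip":0.3},{"linear":[0,0,0],"delta_rot":[0,0,0],"grip":0.3},{"linear":[0,0,0],"delta_rot":[0,0,0],"grip":0.3},{"linear":[0,0,0],"delta_rot":[0,0,0],"grip":0.3},{"linear":[0,0,-30],"delta_rot":[0,0,0],"grip":0.3},{"linear":[0,0,-60],"delta_rot":[0,0,0],"grip":0.3},{"linear":[0,0,-90],"delta_rot":[0,0,0],"grip":0.3},{"linear":[0,0,-110],"delta_rot":[0,0,0],"grip":0.3}]' ; python3 -c "
from h import *
go((451,-355,195));go((451,-355,33))"
```

```text
t: 3.77
tcp_pos: [623.8, -190.0, 195.5]
tcp_rot: [0.001, 0.726, 0.688, 0.0]
contact_force: [1.0, -0.6, -0.4]
opening: 44.1
grip_force: 30.0
lin [-174.2 -163.6    0.4] | cur yaw -3.1 z axis [ 0.001 -0.001 -1.   ] j6 -0.33
lin [-174.1 -163.8  162.4] | cur yaw -3.1 z axis [ 0.001 -0.001 -1.   ] j6 -0.33
```

```bash
python3 -m handwheel '[{"linear":[-174,-164,0],"delta_rot":[0,0,0],"grip":0.3},{"linear":[-174,-164,0],"delta_rot":[0,0,0],"grip":0.3},{"linear":[-174,-164,0],"delta_rot":[0,0,0],"grip":0.3},{"linear":[-174,-164,0],"delta_rot":[0,0,0],"grip":0.3},{"linear":[-174,-164,0],"delta_rot":[0,0,0],"grip":0.3},{"linear":[-174,-164,0],"delta_rot":[0,0,0],"grip":0.3},{"linear":[-174,-164,0],"delta_rot":[0,0,0],"grip":0.3},{"linear":[-174,-164,60],"delta_rot":[0,0,0],"grip":0.3},{"linear":[-174,-164,100],"delta_rot":[0,0,0],"grip":0.3},{"linear":[-174,-164,140],"delta_rot":[0,0,0],"grip":0.3},{"linear":[-174,-164,161],"delta_rot":[0,0,0],"grip":0.3},{"linear":[-174,-164,161],"delta_rot":[0,0,0],"grip":0.3}]'; python3 -m handwheel '[{"linear":[0,0,0],"delta_rot":[0,0,0],"grip":0.3},{"linear":[0,0,0],"delta_rot":[0,0,0],"grip":0.3},{"linear":[0,0,0],"delta_rot":[0,0,0],"grip":0.6},{"linear":[0,0,0],"delta_rot":[0,0,0],"grip":0.6},{"linear":[0,0,0],"delta_rot":[0,0,0],"grip":0.6},{"linear":[0,0,0],"delta_rot":[0,0,0],"grip":0.6},{"linear":[0,0,0],"delta_rot":[0,0,0],"grip":0.6},{"linear":[0,0,-40],"delta_rot":[0,0,0],"grip":0.6},{"linear":[0,0,-80],"delta_rot":[0,0,0],"grip":1},{"linear":[0,0,-120],"delta_rot":[0,0,0],"grip":1},{"linear":[0,0,-160],"delta_rot":[0,0,0],"grip":1},{"linear":[0,0,-160],"delta_rot":[0,0,0],"grip":1}]'
python3 - <<'E'
from h import *
a=grab('top')['img'][195:320,140:470]; b=grab('scene')['img'][165:320,150:450]
a=cv2.resize(a,(792,300),interpolation=cv2.INTER_CUBIC); b=cv2.resize(b,(576,298),interpolation=cv2.INTER_CUBIC)
b=cv2.copyMakeBorder(b,0,2,0,216,cv2.BORDER_CONSTANT)
c=np.vstack([a,b]);t=load('top')['img'][200:235,360:415]; c[300:300+136,576:790]=cv2.resize(t,(214,136),interpolation=cv2.INTER_CUBIC)
cv2.imwrite('pics/zoom1.png',c[:,:,::-1])
E
```

```text
t: 4.77
tcp_pos: [447.6, -351.8, 26.1]
tcp_rot: [-0.005, 0.726, 0.687, -0.0]
contact_force: [-2.1, 1.8, -1.2]
opening: 43.8
grip_force: 30.0
t: 5.77
tcp_pos: [452.8, -356.9, 199.6]
tcp_rot: [0.005, 0.726, 0.688, 0.0]
contact_force: [1.4, -1.7, 0.7]
opening: 78.6
grip_force: 0.0
```

View pics/zoom1.png

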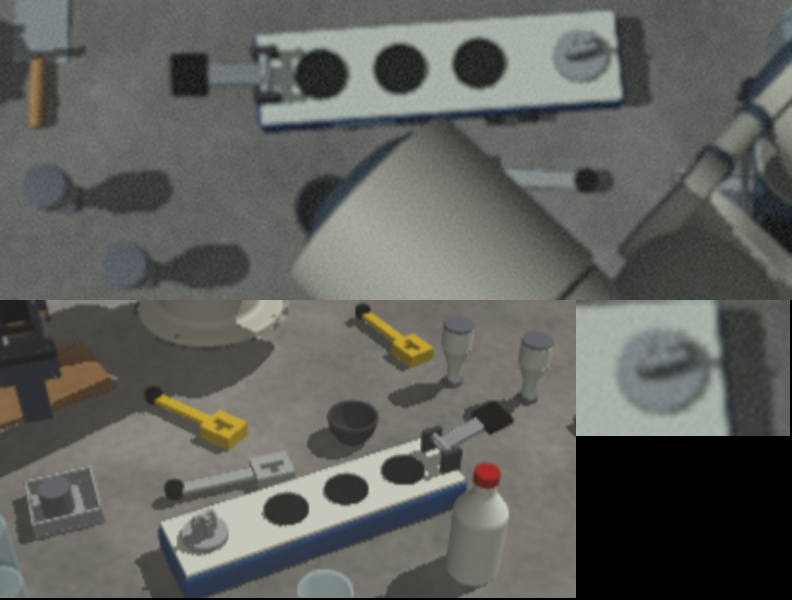

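The cap is in the tray (scene zoom (57,497)). The bare shaft is at top zoom (582,52), with its bar nearly along the deck and its rib towards +x. I'll fit the station from its pads and measure the shaft.

```bash
cat > m.py <<'E'
from h import *
from scipy.optimize import least_squares
def blob(img,mask_fn,c,r):
    """centroid of the largest connected masked blob in a window about c"""
    x0,y0=int(c[0]-r),int(c[1]-r); w=img[y0:y0+2*r,x0:x0+2*r].astype(int)
    m=mask_fn(w).astype(np.uint8); n,l,st,ce=cv2.connectedComponentsWithStats(m,connectivity=4)
    if n<2: return None
    k=1+np.argmax(st[1:,4]); return ce[k]+[x0,y0],st[k]
dark=lambda w:w.sum(2)<210
E
python3 - <<'E'
from m import *
T,S=load('top'),load('scene')
obs=[]
for f,g in((T,[(340,221),(307,223)]),(S,[(150+286/1.92,165+208/1.92),(150+346/1.92,165+189/1.92)])):
    o=[blob(f['img'],dark,p,12) for p in g]; print([(a.round(2),s[2:]) for a,s in o]); obs.append([a for a,s in o])
loc=np.array([[0,-45,54],[0,45,54.]])
def W(p,l): 
    c,s=np.cos(p[2]),np.sin(p[2]); return np.c_[p[0]+c*l[:,0]-s*l[:,1],p[1]+s*l[:,0]+c*l[:,1],l[:,2]]
for use in([0],[1],[0,1]):
    r=least_squares(lambda p:np.r_[tuple((w2px((T,S)[i],W(p,loc))-obs[i]).ravel() for i in use)],[617,-40,.07]); print(use,r.x.round(3),r.fun.round(2))
p=r.x
q=W(p,np.array([[0,-155,60.],[0,135,54]]));print(q.round(1),w2px(T,q).round(1),w2px(S,q).round(1))
t=cv2.resize(T['img'][203:227,367:399],(400,300),interpolation=cv2.INTER_CUBIC); cs=w2px(S,q)[0].astype(int)
s=cv2.resize(S['img'][cs[1]-20:cs[1]+10,cs[0]-20:cs[0]+20],(400,300),interpolation=cv2.INTER_CUBIC)
print('scene crop',cs); cv2.imwrite('pics/shaft.png',np.hstack([t,s])[:,:,::-1])
E
```

```text
[(array([339.2 , 220.99]), array([ 21,  20, 322], dtype=int32)), (array([306.25, 223.21]), array([ 21,  20, 323], dtype=int32))]
[(array([298.57, 273.37]), array([ 22,  16, 277], dtype=int32)), (array([329.81, 263.03]), array([ 22,  15, 259], dtype=int32))]
[0] [ 6.16784e+02 -3.60510e+01  6.20000e-02] [ 0.01 -0.   -0.01  0.  ]
[1] [ 6.20604e+02 -3.87410e+01  6.60000e-02] [-0.06  0.04  0.06 -0.05]
[0, 1] [ 6.18063e+02 -3.71620e+01  6.40000e-02] [ 0.41 -0.5   0.4  -0.43  0.16 -0.78  0.24 -0.79]
[[ 628.  -191.8   60. ]
 [ 609.4   97.6   54. ]] [[380.  217.2]
 [273.7 225.1]] [[258.  284.3]
 [359.9 252.4]]
scene crop [258 284]
```

View pics/shaft.png

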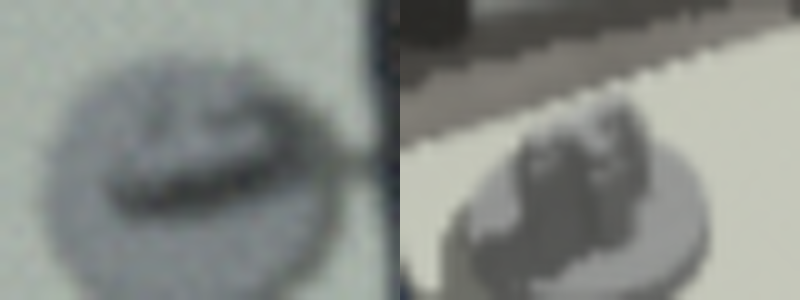

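The shaft is clear in the top crop: shoulder centre near (193,195), i.e. pixel (382.4,218.6), and bar tilted about 12°. I'll square the shaft with a light squeeze of the fingers. The squeeze sets its angle and also locates it in the robot frame.

Run:
```python
from h import *
T,S=load('top'),load('scene')
print(px2w(T,[(382.4,218.6)],60).round(1)[0])
# scene crop: x px=238+u/10, y=264+v/10 ; shoulder rim left ~ (465,200)? right (708,215)
print(px2w(S,[(238+58.5,264+0)],60).round(1)[0], px2w(S,[(238+18.8,264+12)],92).round(1)[0])
g=px2w(T,[(382.4,218.6)],60)[0]+[1,0,0]
go((g[0]+5.7,g[1]+1,150),10)
```

```text
[ 624.1 -198.3   60. ]
[594.7 -78.2  60. ] [ 631.4 -193.4   92. ]
lin [167.5 170.9  43.8] ; world yaw change 13.1 -> rotz(tool, z down) -13.1 | cur yaw -3.1 z axis [ 0.003 -0.003 -1.   ] j6 -0.72
```

```bash
python3 -m handwheel '[{"linear":[170,171,44],"delta_rot":[0,0,-13],"grip":1},{"linear":[170,171,44],"delta_rot":[0,0,-13],"grip":1},{"linear":[170,171,44],"delta_rot":[0,0,-13],"grip":1},{"linear":[170,171,44],"delta_rot":[0,0,-13],"grip":1},{"linear":[170,171,44],"delta_rot":[0,0,-13],"grip":1},{"linear":[170,171,44],"delta_rot":[0,0,-13],"grip":1},{"linear":[170,171,44],"delta_rot":[0,0,-13],"grip":1},{"linear":[170,171,44],"delta_rot":[0,0,-13],"grip":0.7},{"linear":[170,171,44],"delta_rot":[0,0,-13],"grip":0.7},{"linear":[170,171,44],"delta_rot":[0,0,-13],"grip":0.7}]'; python3 -c "
from h import *
go((632.7,-196,150),10);go((632.7,-196,66),10)"
```

```text
t: 6.7
tcp_pos: [629.4, -194.9, 147.4]
tcp_rot: [-0.001, 0.644, 0.765, -0.0]
contact_force: [0.9, -0.2, 0.1]
opening: 74.3
grip_force: 0.0
lin [-1.7  3.1 -2.6] ; world yaw change 0.2 -> rotz(tool, z down) -0.2 | cur yaw 9.8 z axis [-0.001  0.    -1.   ] j6 -0.56
lin [-1.7  3.1 81.4] ; world yaw change 0.2 -> rotz(tool, z down) -0.2 | cur yaw 9.8 z axis [-0.001  0.    -1.   ] j6 -0.56
```

```bash
python3 -m handwheel '[{"linear":[-1.5,3,40],"delta_rot":[0,0,0],"grip":0.7},{"linear":[-1.5,3,70],"delta_rot":[0,0,0],"grip":0.7},{"linear":[-1.5,3,81],"delta_rot":[0,0,0],"grip":0.7},{"linear":[-1.5,3,81],"delta_rot":[0,0,0],"grip":0.7},{"linear":[-1.5,3,81],"delta_rot":[0,0,0],"grip":0.3},{"linear":[-1.5,3,81],"delta_rot":[0,0,0],"grip":0.3},{"linear":[-1.5,3,81],"delta_rot":[0,0,0],"grip":0.3},{"linear":[-1.5,3,81],"delta_rot":[0,0,0],"grip":0.3},{"linear":[-1.5,3,81],"delta_rot":[0,0,0],"grip":0.3},{"linear":[-1.5,3,81],"delta_rot":[0,0,0],"grip":0.3},{"linear":[-1.5,3,81],"delta_rot":[0,0,0],"grip":0.3}]';python3 -m handwheel '[{"linear":[0,0,0],"delta_rot":[0,0,0],"grip":0.15},{"linear":[0,0,0],"delta_rot":[0,0,0],"grip":0.15},{"linear":[0,0,0],"delta_rot":[0,0,0],"grip":0.15},{"linear":[0,0,0],"delta_rot":[0,0,0],"grip":0.15},{"linear":[0,0,0],"delta_rot":[0,0,0],"grip":0.15},{"linear":[0,0,0],"delta_rot":[0,0,0],"grip":0.15}]'; python3 -c "
from h import *
s=manip.read_state();print(s['contact_force'],s['ft_torque'])
go((632.7,-196,66),10)"
```

```text
t: 7.62
tcp_pos: [633.7, -195.2, 67.3]
tcp_rot: [0.0, 0.644, 0.765, 0.0]
contact_force: [-0.6, 0.2, -0.1]
opening: 27.7
grip_force: 0.0
t: 8.12
tcp_pos: [632.2, -195.1, 66.9]
tcp_rot: [-0.001, 0.644, 0.765, -0.001]
contact_force: [-8.9, -1.1, 7.7]
opening: 19.7
grip_force: 30.0
[-8.85216405 -1.0828503   7.71812795] [-0.26729467  1.75267587  0.09201702]
lin [-1.   0.4  0.9] ; world yaw change 0.1 -> rotz(tool, z down) -0.1 | cur yaw 9.9 z axis [-0.003  0.    -1.   ] j6 -0.56
```

```bash
python3 -m handwheel '[{"linear":[0,0,0],"delta_rot":[0,0,0],"grip":0.8},{"linear":[0,0,0],"delta_rot":[0,0,0],"grip":0.8},{"linear":[0,0,0],"delta_rot":[0,0,0],"grip":0.8},{"linear":[0,0,0],"delta_rot":[0,0,0],"grip":0.8},{"linear":[0,-7,0],"delta_rot":[0,0,0],"grip":0.8},{"linear":[0,-7,0],"delta_rot":[0,0,7],"grip":0.8},{"linear":[0,-7,0],"delta_rot":[0,0,14],"grip":0.8},{"linear":[0,-7,0],"delta_rot":[0,0,21],"grip":0.8},{"linear":[0,-7,0],"delta_rot":[0,0,28],"grip":0.8},{"linear":[0,-7,0],"delta_rot":[0,0,35],"grip":0.8},{"linear":[0,-7,0],"delta_rot":[0,0,42],"grip":0.8},{"linear":[0,-7,0],"delta_rot":[0,0,45],"grip":0.8}]';python3 -m handwheel '[{"linear":[0,0,0],"delta_rot":[0,0,7],"grip":0.8},{"linear":[0,0,0],"delta_rot":[0,0,14],"grip":0.8},{"linear":[0,0,0],"delta_rot":[0,0,21],"grip":0.8},{"linear":[0,0,0],"delta_rot":[0,0,28],"grip":0.8},{"linear":[0,0,0],"delta_rot":[0,0,35],"grip":0.8},{"linear":[0,0,0],"delta_rot":[0,0,42],"grip":0.8},{"linear":[0,0,0],"delta_rot":[0,0,45],"grip":0.8},{"linear":[0,0,0],"delta_rot":[0,0,45],"grip":0.8},{"linear":[0,0,0],"delta_rot":[0,0,45],"grip":0.8}]'; python3 -c "
from h import *
go((626.5,-196,66),-80)"
```

```text
t: 9.12
tcp_pos: [626.3, -196.4, 66.9]
tcp_rot: [-0.0, 0.889, 0.457, -0.0]
contact_force: [-0.5, -1.1, -0.1]
opening: 72.9
grip_force: 0.0
t: 9.87
tcp_pos: [626.4, -196.4, 66.9]
tcp_rot: [-0.0, 0.996, 0.087, -0.0]
contact_force: [-0.6, -0.1, -0.1]
opening: 72.8
grip_force: 0.0
lin [ 0.2 -0.4  0.9] ; world yaw change 0.0 -> rotz(tool, z down) -0.0 | cur yaw -80.0 z axis [-0.  0. -1.] j6 1.00
```

```bash
python3 -m handwheel '[{"linear":[0,0,0],"delta_rot":[0,0,0],"grip":0.3},{"linear":[0,0,0],"delta_rot":[0,0,0],"grip":0.3},{"linear":[0,0,0],"delta_rot":[0,0,0],"grip":0.3},{"linear":[0,0,0],"delta_rot":[0,0,0],"grip":0.3},{"linear":[0,0,0],"delta_rot":[0,0,0],"grip":0.3},{"linear":[0,0,0],"delta_rot":[0,0,0],"grip":0.3},{"linear":[0,0,0],"delta_rot":[0,0,0],"grip":0.3},{"linear":[0,0,0],"delta_rot":[0,0,0],"grip":0.3},{"linear":[0,0,0],"delta_rot":[0,0,0],"grip":0.3}]'; python3 -c "
from h import *
s=manip.read_state();print(s['contact_force'],s['ft_torque'],s['opening'])"
```

```text
t: 10.62
tcp_pos: [626.4, -195.1, 66.8]
tcp_rot: [-0.001, 0.996, 0.086, -0.0]
contact_force: [-0.3, 8.1, 2.8]
opening: 31.4
grip_force: 30.0
[-0.30222733  8.14411292  2.79262245] [ 1.58542309  0.27239404 -0.09823317] 31.383949237222208
```

The squeezes put the shaft axis at about (627.0,-196.0) with shaft x at -80.1°. Next is the lever.

```bash
python3 -m handwheel '[{"linear":[0,0,0],"delta_rot":[0,0,0],"grip":0.6},{"linear":[0,0,0],"delta_rot":[0,0,0],"grip":0.8},{"linear":[0,0,-30],"delta_rot":[0,0,0],"grip":1},{"linear":[0,0,-60],"delta_rot":[0,0,0],"grip":1},{"linear":[0,0,-100],"delta_rot":[0,0,0],"grip":1},{"linear":[0,0,-130],"delta_rot":[0,0,0],"grip":1}]';python3 -c "
from h import *
go((500,-57,230),-3.5)"
```

```text
t: 11.12
tcp_pos: [627.0, -196.7, 199.6]
tcp_rot: [0.0, 0.996, 0.086, 0.001]
contact_force: [1.8, 0.3, 0.3]
opening: 69.0
grip_force: 0.0
lin [-101.2 -159.4  -30.7] ; world yaw change 76.6 -> rotz(tool, z down) -76.6 | cur yaw -80.1 z axis [ 0.001 -0.001 -1.   ] j6 1.00
```

```bash
python3 -m handwheel '[{"linear":[-101,-159,-31],"delta_rot":[0,0,-77],"grip":1},{"linear":[-101,-159,-31],"delta_rot":[0,0,-77],"grip":1},{"linear":[-101,-159,-31],"delta_rot":[0,0,-77],"grip":1},{"linear":[-101,-159,-31],"delta_rot":[0,0,-77],"grip":1},{"linear":[-101,-159,-31],"delta_rot":[0,0,-77],"grip":1},{"linear":[-101,-159,-31],"delta_rot":[0,0,-77],"grip":1},{"linear":[-101,-159,-31],"delta_rot":[0,0,-77],"grip":1},{"linear":[-101,-159,-31],"delta_rot":[0,0,-77],"grip":1},{"linear":[-101,-159,-31],"delta_rot":[0,0,-77],"grip":1},{"linear":[-101,-159,-31],"delta_rot":[0,0,-77],"grip":1},{"linear":[-101,-159,-31],"delta_rot":[0,0,-77],"grip":1},{"linear":[-101,-159,-31],"delta_rot":[0,0,-77],"grip":1}]'
python3 - <<'E'
from h import *
s=grab('scene')['img'];t=grab('top')['img']
a=cv2.resize(s[225:290,215:335],(792,429),interpolation=cv2.INTER_CUBIC)
b=cv2.resize(t[240:290,300:400],(340,170),interpolation=cv2.INTER_CUBIC); b=cv2.copyMakeBorder(b,0,0,0,792-340,cv2.BORDER_CONSTANT)
cv2.imwrite('pics/lever1.png',np.vstack([a,b])[:,:,::-1])
print(px2w(load('scene'),[(255.6,285)],60).round(1))
E
```

```text
t: 12.12
tcp_pos: [500.0, -57.2, 228.0]
tcp_rot: [0.0, 0.724, 0.689, -0.0]
contact_force: [-0.8, -0.0, -0.2]
opening: 91.3
grip_force: 0.0
[[ 628.3 -198.2   60. ]]
```

View pics/lever1.png

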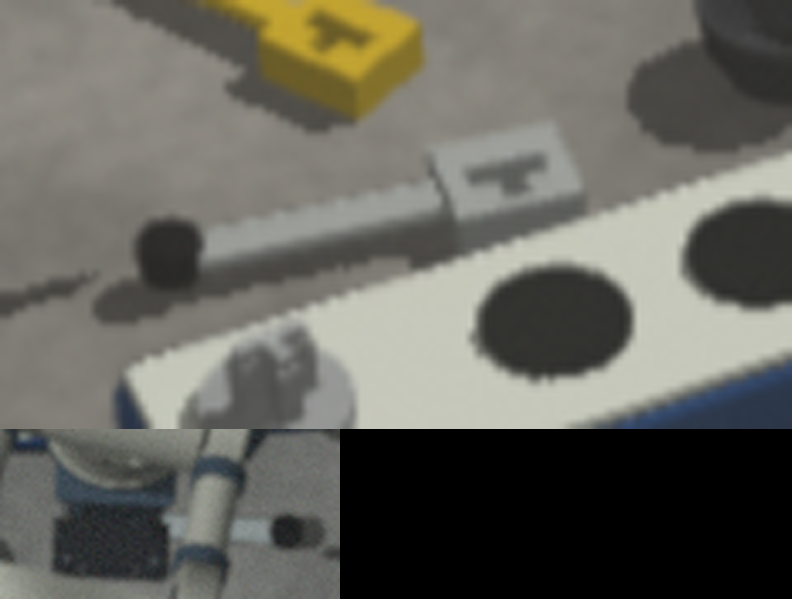

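Run:
```python
from h import *
T,S=load('top'),load('scene')
a=px2w(T,[(331.25,266.9),(384.4,269.7)],[24,20]); b=px2w(S,[(215+507/6.6,225+171/6.6),(215+170/6.6,225+250/6.6)],[24,14])
for q,d in((a,(2.9,2.3,0)),(b,(-1.3,2.2,0))):
    q=q+d; v=q[1]-q[0]; print(q.round(1),np.degrees(np.arctan2(v[1],v[0])),np.hypot(v[0],v[1]))
go((504,-56,7),-3.5)
```

```text
[[ 500.8  -56.3   24. ]
 [ 492.5 -202.2   20. ]] -93.22090246703887 146.11403149214644
[[ 501.1  -56.7   24. ]
 [ 484.6 -199.9   14. ]] -96.5900353677465 144.18867467553417
lin [  1.4   3.9 221. ] ; world yaw change -0.2 -> rotz(tool, z down) 0.2 | cur yaw -3.3 z axis [ 0. -0. -1.] j6 -0.17
```

```bash
python3 -m handwheel '[{"linear":[1,1,80],"delta_rot":[0,0,0.5],"grip":1},{"linear":[1,1,80],"delta_rot":[0,0,0.5],"grip":1},{"linear":[1,1,140],"delta_rot":[0,0,0.5],"grip":1},{"linear":[1,1,180],"delta_rot":[0,0,0.5],"grip":1},{"linear":[1,1,205],"delta_rot":[0,0,0.5],"grip":1},{"linear":[1,1,222],"delta_rot":[0,0,0.5],"grip":1},{"linear":[1,1,222],"delta_rot":[0,0,0.5],"grip":1},{"linear":[1,1,222],"delta_rot":[0,0,0.5],"grip":1}]'; python3 -c "
from h import *
go((501,-56.5,5),-3.8)"
```

```text
t: 12.88
tcp_pos: [500.6, -56.0, 5.2]
tcp_rot: [-0.001, 0.73, 0.683, -0.001]
contact_force: [0.2, -0.7, 1.1]
opening: 91.3
grip_force: 0.0
lin [-0.4  0.4  0.2] ; world yaw change -0.0 -> rotz(tool, z down) 0.0 | cur yaw -3.8 z axis [-0.002  0.    -1.   ] j6 -0.16
```

```bash
python3 -m handwheel '[{"linear":[0,0.4,0],"delta_rot":[0,0,0],"grip":0.3},{"linear":[0,0.4,0],"delta_rot":[0,0,0],"grip":0.3},{"linear":[0,0.4,0],"delta_rot":[0,0,0],"grip":0.3},{"linear":[0,0.4,0],"delta_rot":[0,0,0],"grip":0.3},{"linear":[0,0.4,0],"delta_rot":[0,0,0],"grip":0.3},{"linear":[0,0.4,0],"delta_rot":[0,0,0],"grip":0.3},{"linear":[0,0.4,0],"delta_rot":[0,0,0],"grip":0.3},{"linear":[0,0.4,0],"delta_rot":[0,0,0],"grip":0.3},{"linear":[0,0.4,0],"delta_rot":[0,0,0],"grip":0.3},{"linear":[0,0.4,0],"delta_rot":[0,0,0],"grip":0.3}]'; python3 -m handwheel '[{"linear":[0,0,0],"delta_rot":[0,0,0],"grip":0.3},{"linear":[0,0,-40],"delta_rot":[0,0,0],"grip":0.3},{"linear":[0,0,-80],"delta_rot":[0,0,0],"grip":0.3},{"linear":[0,0,-120],"delta_rot":[0,0,0],"grip":0.3},{"linear":[0,0,-130],"delta_rot":[0,0,0],"grip":0.3},{"linear":[0,0,-130],"delta_rot":[0,0,0],"grip":0.3}]'; python3 -c "
from h import *
s=manip.read_state();print(s['contact_force'],s['ft_torque'],s['opening'])
go((627,-196,136),9.9)"
```

```text
t: 13.72
tcp_pos: [500.9, -56.0, 6.0]
tcp_rot: [-0.0, 0.729, 0.684, -0.0]
contact_force: [-4.7, 0.4, 7.5]
opening: 47.9
grip_force: 30.0
t: 14.22
tcp_pos: [503.2, -56.5, 138.9]
tcp_rot: [0.002, 0.729, 0.684, 0.002]
contact_force: [-0.6, -0.2, -4.0]
opening: 48.1
grip_force: 30.0
[-0.60273191 -0.18591928 -3.9518642 ] [-0.06453039  0.01764274  0.02909914] 48.072436248691574
lin [-131.4  132.3    3.8] ; world yaw change 13.5 -> rotz(tool, z down) -13.5 | cur yaw -3.6 z axis [ 0.006 -0.001 -1.   ] j6 -0.17
```

```bash
python3 -m handwheel '[{"linear":[-131,132,0],"delta_rot":[0,0,-13.5],"grip":0.3},{"linear":[-131,132,0],"delta_rot":[0,0,-13.5],"grip":0.3},{"linear":[-131,132,0],"delta_rot":[0,0,-13.5],"grip":0.3},{"linear":[-131,132,0],"delta_rot":[0,0,-13.5],"grip":0.3},{"linear":[-131,132,0],"delta_rot":[0,0,-13.5],"grip":0.3},{"linear":[-131,132,0],"delta_rot":[0,0,-13.5],"grip":0.3},{"linear":[-131,132,0],"delta_rot":[0,0,-13.5],"grip":0.3},{"linear":[-131,132,20],"delta_rot":[0,0,-13.5],"grip":0.3},{"linear":[-131,132,20],"delta_rot":[0,0,-13.5],"grip":0.3},{"linear":[-131,132,20],"delta_rot":[0,0,-13.5],"grip":0.3}]'
python3 - <<'E'
from h import *
go((626.9,-195.5,100),9.9)
s=grab('scene')['img'];t=grab('top')['img']
a=cv2.resize(s[235:315,195:315],(600,400),interpolation=cv2.INTER_CUBIC)
b=cv2.resize(t[190:280,340:440],(200,180),interpolation=cv2.INTER_CUBIC); a=cv2.copyMakeBorder(a,0,0,0,200,cv2.BORDER_CONSTANT); a[:180,600:]=b
cv2.imwrite('pics/ins1.png',a[:,:,::-1])
E
```

```text
t: 15.05
tcp_pos: [623.1, -193.9, 114.4]
tcp_rot: [-0.002, 0.643, 0.765, -0.001]
contact_force: [-0.4, 0.3, -3.6]
opening: 47.4
grip_force: 30.0
lin [-2.2  3.5 14.3] ; world yaw change 0.0 -> rotz(tool, z down) -0.0 | cur yaw 9.9 z axis [-0.004  0.002 -1.   ] j6 -0.57
```

View pics/ins1.png

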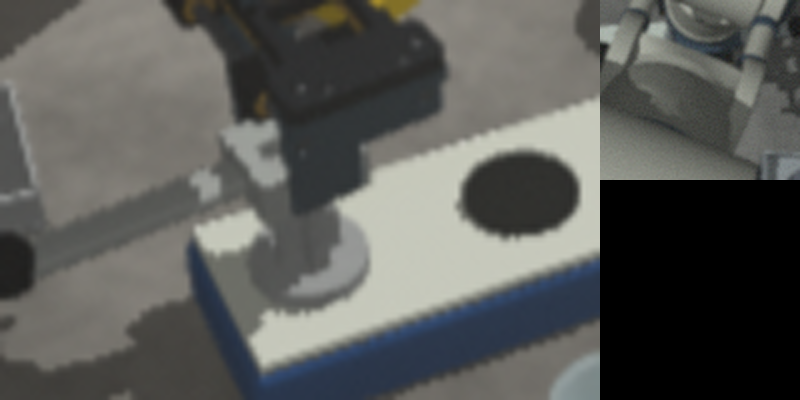

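The lever is level above the shaft (hub at (300,190), shaft below it at (310,240)). I'll fine-align it and settle before going down.

```bash
python3 -m handwheel '[{"linear":[-1,1.5,0],"delta_rot":[0,0,0],"grip":0.3},{"linear":[-1,1.5,0],"delta_rot":[0,0,0],"grip":0.3},{"linear":[-1,1.5,8],"delta_rot":[0,0,0],"grip":0.3},{"linear":[-1,1.5,8],"delta_rot":[0,0,0],"grip":0.3},{"linear":[-1,1.5,8],"delta_rot":[0,0,0],"grip":0.3},{"linear":[-1,1.5,8],"delta_rot":[0,0,0],"grip":0.3}]'
python3 - <<'E'
from h import *
go((626.9,-195.5,95),9.9)
E
```

```text
t: 15.65
tcp_pos: [626.4, -195.9, 107.8]
tcp_rot: [-0.0, 0.644, 0.765, -0.0]
contact_force: [0.6, 0.1, -3.7]
opening: 47.9
grip_force: 30.0
lin [ 0.3  0.6 12.8] ; world yaw change 0.0 -> rotz(tool, z down) -0.0 | cur yaw 9.9 z axis [-0.  0. -1.] j6 -0.57
```

Aligned to under a millimetre. Down into the lead-in.

```bash
python3 -m handwheel '[{"linear":[0.3,0.6,4],"delta_rot":[0,0,0],"grip":0.3},{"linear":[0.3,0.6,8],"delta_rot":[0,0,0],"grip":0.3},{"linear":[0.3,0.6,11],"delta_rot":[0,0,0],"grip":0.3},{"linear":[0.3,0.6,13],"delta_rot":[0,0,0],"grip":0.3},{"linear":[0.3,0.6,13],"delta_rot":[0,0,0],"grip":0.3}]'; python3 -m handwheel '[{"linear":[0,0,2],"delta_rot":[0,0,0],"grip":0.3},{"linear":[0,0,4],"delta_rot":[0,0,0],"grip":0.3},{"linear":[0,0,6],"delta_rot":[0,0,0],"grip":0.3},{"linear":[0,0,6],"delta_rot":[0,0,0],"grip":0.3}]'
python3 - <<'E'
from h import *
go((626.9,-195.5,66),9.9); print(manip.read_state()['ft_torque'])
E
```

```text
t: 16.07
tcp_pos: [626.7, -195.4, 94.2]
tcp_rot: [-0.0, 0.644, 0.765, -0.0]
contact_force: [0.1, -0.3, -3.3]
opening: 48.0
grip_force: 30.0
t: 16.4
tcp_pos: [627.6, -196.1, 90.5]
tcp_rot: [0.001, 0.644, 0.765, 0.0]
contact_force: [-6.2, -0.5, 18.2]
opening: 48.1
grip_force: 30.0
lin [ 0.7 -0.6 24.5] ; world yaw change 0.0 -> rotz(tool, z down) -0.0 | cur yaw 9.9 z axis [ 0.002 -0.001 -1.   ] j6 -0.57
[0.04277275 1.1195957  0.08022218]
```

```bash
python3 -m handwheel '[{"linear":[0,0,-3],"delta_rot":[0,0,0],"grip":0.3},{"linear":[0,-1.2,-3],"delta_rot":[0,0,0],"grip":0.3},{"linear":[0,-1.2,-1],"delta_rot":[0,0,0],"grip":0.3},{"linear":[0,-1.2,1],"delta_rot":[0,0,0],"grip":0.3},{"linear":[0,-1.2,3],"delta_rot":[0,0,0],"grip":0.3},{"linear":[0,-1.2,3],"delta_rot":[0,0,0],"grip":0.3}]'
python3 - <<'E'
from h import *
go((626.9,-195.5,66),9.9); print(manip.read_state()['ft_torque'])
E
```

```text
t: 16.9
tcp_pos: [625.7, -195.4, 85.4]
tcp_rot: [-0.0, 0.644, 0.765, 0.0]
contact_force: [0.1, 1.8, -2.4]
opening: 47.9
grip_force: 30.0
lin [-0.3  1.2 19.4] ; world yaw change 0.0 -> rotz(tool, z down) -0.0 | cur yaw 9.9 z axis [-0.     0.001 -1.   ] j6 -0.57
[ 0.18479796 -0.01709767 -0.0241649 ]
```

It dropped past the full section without force. Down to home.

```bash
python3 -m handwheel '[{"linear":[0,0,5],"delta_rot":[0,0,0],"grip":0.3},{"linear":[0,0,10],"delta_rot":[0,0,0],"grip":0.3},{"linear":[0,0,15],"delta_rot":[0,0,0],"grip":0.3},{"linear":[0,0,18],"delta_rot":[0,0,0],"grip":0.3},{"linear":[0,0,20],"delta_rot":[0,0,0],"grip":0.3},{"linear":[0,0,21],"delta_rot":[0,0,0],"grip":0.3},{"linear":[0,0,21],"delta_rot":[0,0,0],"grip":0.3}]'
python3 - <<'E'
from h import *
go((626.9,-195.5,66),9.9); print(manip.read_state()['ft_torque'])
E
```

```text
t: 17.48
tcp_pos: [625.4, -194.6, 65.1]
tcp_rot: [-0.001, 0.644, 0.765, 0.0]
contact_force: [-5.4, 11.0, 13.6]
opening: 47.8
grip_force: 30.0
lin [-1.2  1.3 -0.9] ; world yaw change 0.0 -> rotz(tool, z down) -0.0 | cur yaw 9.9 z axis [-0.001  0.001 -1.   ] j6 -0.57
[ 1.68107029  0.8910838  -0.09033287]
```

```bash
python3 -m handwheel '[{"linear":[1.5,-0.5,-1],"delta_rot":[0,0,0],"grip":0.3},{"linear":[1.5,-0.5,-1],"delta_rot":[0,0,0],"grip":0.3},{"linear":[1.5,-0.5,-1],"delta_rot":[0,0,6],"grip":0.3},{"linear":[1.5,-0.5,-1],"delta_rot":[0,0,12],"grip":0.3},{"linear":[1.5,-0.5,-1],"delta_rot":[0,0,18],"grip":0.3},{"linear":[1.5,-0.5,-1],"delta_rot":[0,0,24],"grip":0.3},{"linear":[1.5,-0.5,-1],"delta_rot":[0,0,30],"grip":0.3},{"linear":[1.5,-0.5,-1],"delta_rot":[0,0,36],"grip":0.3},{"linear":[1.5,-0.5,-1],"delta_rot":[0,0,42],"grip":0.3},{"linear":[1.5,-0.5,-1],"delta_rot":[0,0,42],"grip":0.3}]'
python3 - <<'E'
from h import *
go((626.9,-195.5,66),-53); print(manip.read_state()['ft_torque'])
E
```

```text
t: 18.32
tcp_pos: [625.9, -194.3, 65.6]
tcp_rot: [0.0, 0.877, 0.481, 0.001]
contact_force: [5.4, 2.0, -3.1]
opening: 47.4
grip_force: 30.0
lin [-0.5  1.5 -0.4] ; world yaw change -20.4 -> rotz(tool, z down) 20.4 | cur yaw -32.6 z axis [ 0.001 -0.    -1.   ] j6 0.18
[ 0.35622002 -0.74263324  0.03575674]
```

```bash
python3 -m handwheel '[{"linear":[0,0.5,0],"delta_rot":[0,0,5],"grip":0.3},{"linear":[0,0.5,0],"delta_rot":[0,0,10],"grip":0.3},{"linear":[0,0.5,0],"delta_rot":[0,0,15],"grip":0.3},{"linear":[0,0.5,0],"delta_rot":[0,0,18],"grip":0.3},{"linear":[0,0.5,0],"delta_rot":[0,0,20],"grip":0.3},{"linear":[0,0.5,0],"delta_rot":[0,0,22],"grip":0.3},{"linear":[0,0.5,0],"delta_rot":[0,0,23],"grip":0.3},{"linear":[0,0.5,0],"delta_rot":[0,0,23],"grip":0.3}]'
python3 - <<'E'
from h import *
go((626.9,-195.5,66),-53); print(manip.read_state()['ft_torque'])
E
```

```text
t: 18.98
tcp_pos: [626.2, -194.4, 65.6]
tcp_rot: [0.0, 0.954, 0.299, 0.001]
contact_force: [4.7, 4.2, -2.5]
opening: 47.7
grip_force: 30.0
lin [-0.1  1.3 -0.4] ; world yaw change 2.2 -> rotz(tool, z down) -2.2 | cur yaw -55.2 z axis [ 0.001  0.    -1.   ] j6 0.57
[ 0.7209227  -0.84141524  0.04129306]
```

```bash
python3 -m handwheel '[{"linear":[0,0.5,0],"delta_rot":[0,0,2],"grip":0.3},{"linear":[0,0.5,0],"delta_rot":[0,0,4],"grip":0.3},{"linear":[0,0.5,0],"delta_rot":[0,0,4],"grip":0.3},{"linear":[0,0.5,0],"delta_rot":[0,0,4],"grip":0.3}]'
python3 - <<'E'
from h import *
go((626.9,-195.5,66),-53); print(manip.read_state()['ft_torque'])
E
python3 -m handwheel '[{"linear":[0,0,0],"delta_rot":[0,0,0],"grip":0.75},{"linear":[0,0,0],"delta_rot":[0,0,0],"grip":0.75},{"linear":[0,0,0],"delta_rot":[0,0,0],"grip":0.75},{"linear":[0,0,-10],"delta_rot":[0,0,0],"grip":0.75},{"linear":[0,0,-20],"delta_rot":[0,0,0],"grip":0.75},{"linear":[0,0,-50],"delta_rot":[0,0,0],"grip":0.75},{"linear":[0,0,-90],"delta_rot":[0,0,0],"grip":0.75},{"linear":[0,0,-130],"delta_rot":[0,0,0],"grip":0.75},{"linear":[0,0,-170],"delta_rot":[0,0,0],"grip":0.75}]'
python3 - <<'E'
from h import *
go((600,243,235),10)
E
```

```text
t: 19.32
tcp_pos: [627.1, -194.6, 65.6]
tcp_rot: [0.0, 0.964, 0.266, 0.001]
contact_force: [8.6, 6.0, -5.3]
opening: 48.1
grip_force: 30.0
lin [-0.7  0.7 -0.4] ; world yaw change 6.1 -> rotz(tool, z down) -6.1 | cur yaw -59.1 z axis [ 0.002  0.    -1.   ] j6 0.64
[ 1.11141299 -1.4655384   0.59680266]
t: 20.07
tcp_pos: [625.4, -195.0, 239.1]
tcp_rot: [0.0, 0.964, 0.266, 0.0]
contact_force: [1.0, -0.9, 1.0]
opening: 68.2
grip_force: 0.0
lin [ 202.8 -389.1    3.9] ; world yaw change 69.1 -> rotz(tool, z down) -69.1 | cur yaw -59.1 z axis [ 0.001 -0.    -1.   ] j6 0.64
```

The lever reached its stop (0.6 Nm resisting). Next is the latch. First I'll locate the bottle for clearance.

Run:
```python
from h import *
T,S=load('top'),load('scene')
print(px2w(T,[(262,157),(218.75,226.2),(346,150)],[170,102,90]).round(), px2w(S,[(403,256)],170).round())
go((600,240,239),85); go((600,240,239),10); print(manip.read_state()['joint_positions'].round(2))
```

```text
[[ 764.  121.  170.]
 [ 597.  240.  102.]
 [ 810. -101.   90.]] [[774. 118. 170.]]
lin [ 2.013e+02 -3.865e+02 -1.000e-01] ; world yaw change -35.9 -> rotz(tool, z down) 35.9 | cur yaw -59.1 z axis [ 0.001 -0.    -1.   ] j6 0.64
lin [ 2.013e+02 -3.865e+02 -1.000e-01] ; world yaw change 69.1 -> rotz(tool, z down) -69.1 | cur yaw -59.1 z axis [ 0.001 -0.    -1.   ] j6 0.64
[-0.39  0.52  1.23 -0.    1.39  0.64]
```

```bash
python3 -m handwheel '[{"linear":[201,-386,0],"delta_rot":[0,0,-69],"grip":0},{"linear":[201,-386,0],"delta_rot":[0,0,-69],"grip":0},{"linear":[201,-386,0],"delta_rot":[0,0,-69],"grip":0},{"linear":[201,-386,0],"delta_rot":[0,0,-69],"grip":0},{"linear":[201,-386,0],"delta_rot":[0,0,-69],"grip":0},{"linear":[201,-386,0],"delta_rot":[0,0,-69],"grip":0},{"linear":[201,-386,0],"delta_rot":[0,0,-69],"grip":0},{"linear":[201,-386,0],"delta_rot":[0,0,-69],"grip":0},{"linear":[201,-386,0],"delta_rot":[0,0,-69],"grip":0},{"linear":[201,-386,0],"delta_rot":[0,0,-69],"grip":0},{"linear":[201,-386,0],"delta_rot":[0,0,-69],"grip":0},{"linear":[201,-386,0],"delta_rot":[0,0,-69],"grip":0}]'
python3 - <<'E'
from h import *
go((600,240,110),10)
a=cv2.resize(grab('top')['img'][195:320,330:470],(560,500),interpolation=cv2.INTER_CUBIC)
b=cv2.resize(grab('scene')['img'][215:320,150:300],(240,168),interpolation=cv2.INTER_CUBIC)
c=cv2.copyMakeBorder(a,0,0,0,240,cv2.BORDER_CONSTANT); c[:168,560:]=b
cv2.imwrite('pics/lev2.png',c[:,:,::-1])
E
```

```text
t: 21.07
tcp_pos: [599.6, 243.7, 237.1]
tcp_rot: [0.0, 0.642, 0.767, 0.001]
contact_force: [0.3, -0.1, -0.0]
opening: 0.2
grip_force: 0.0
lin [ -3.8  -0.5 127.1] ; world yaw change -0.1 -> rotz(tool, z down) 0.1 | cur yaw 10.1 z axis [ 0.001  0.001 -1.   ] j6 0.12
```

View pics/lev2.png

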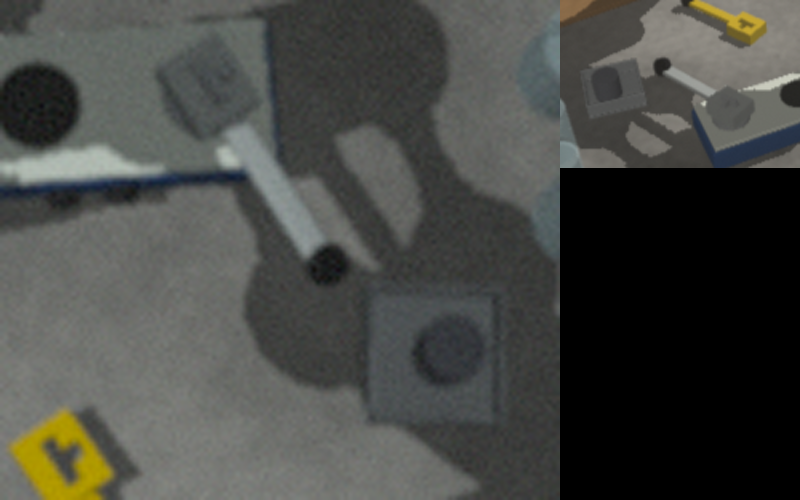

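The lever is home and swung to its stop (hub (209,85), knob (327,265)), and the cap is lying in the tray at (450,350). Now I'll press the latch.

```bash
python3 -m handwheel '[{"linear":[-4,0,80],"delta_rot":[0,0,0],"grip":0},{"linear":[-4,0,80],"delta_rot":[0,0,0],"grip":0},{"linear":[-4,0,120],"delta_rot":[0,0,0],"grip":0},{"linear":[-4,0,128],"delta_rot":[0,0,0],"grip":0},{"linear":[-4,0,134],"delta_rot":[0,0,0],"grip":0},{"linear":[-4,0,140],"delta_rot":[0,0,0],"grip":0},{"linear":[-4,0,146],"delta_rot":[0,0,0],"grip":0},{"linear":[-4,0,152],"delta_rot":[0,0,0],"grip":0},{"linear":[-4,0,158],"delta_rot":[0,0,0],"grip":0},{"linear":[-4,0,163],"delta_rot":[0,0,0],"grip":0},{"linear":[-4,0,167],"delta_rot":[0,0,0],"grip":0}]'; python3 -m handwheel '[{"linear":[0,0,2],"delta_rot":[0,0,0],"grip":0},{"linear":[0,0,4],"delta_rot":[0,0,0],"grip":0},{"linear":[0,0,6],"delta_rot":[0,0,0],"grip":0},{"linear":[0,0,6],"delta_rot":[0,0,0],"grip":0}]'
```

```text
t: 22.08
tcp_pos: [601.9, 235.1, 69.9]
tcp_rot: [0.001, 0.644, 0.765, 0.001]
contact_force: [-0.2, 0.1, 0.2]
opening: 0.9
grip_force: 0.0
t: 22.42
tcp_pos: [601.4, 235.2, 64.6]
tcp_rot: [0.0, 0.644, 0.765, 0.0]
contact_force: [-6.8, -3.3, 24.0]
opening: 0.3
grip_force: 11.5
```

```bash
python3 -m handwheel '[{"linear":[0,0,-40],"delta_rot":[0,0,0],"grip":0},{"linear":[0,0,-80],"delta_rot":[0,0,0],"grip":0.5},{"linear":[0,-20,-120],"delta_rot":[0,0,0],"grip":1},{"linear":[-40,-60,-160],"delta_rot":[0,0,0],"grip":1},{"linear":[-80,-60,-160],"delta_rot":[0,0,0],"grip":1},{"linear":[-120,-60,-160],"delta_rot":[0,0,0],"grip":1},{"linear":[-120,-60,-160],"delta_rot":[0,0,0],"grip":1}]'
python3 - <<'E'
from h import *
t,s=grab('top')['img'],grab('scene')['img']
a=cv2.resize(t[240:330,140:230],(400,400),interpolation=cv2.INTER_CUBIC)
b=cv2.resize(s[170:250,370:450],(400,400),interpolation=cv2.INTER_CUBIC)
c=cv2.resize(t[200:260,190:360],(510,180),interpolation=cv2.INTER_CUBIC)
c=cv2.copyMakeBorder(c,0,0,0,290,cv2.BORDER_CONSTANT)
cv2.imwrite('pics/cones.png',np.vstack([np.hstack([a,b]),c])[:,:,::-1])
E
```

```text
t: 23.0
tcp_pos: [562.5, 103.4, 224.7]
tcp_rot: [0.001, 0.644, 0.765, 0.0]
contact_force: [1.3, -0.3, 0.8]
opening: 37.5
grip_force: 0.0
```

View pics/cones.png

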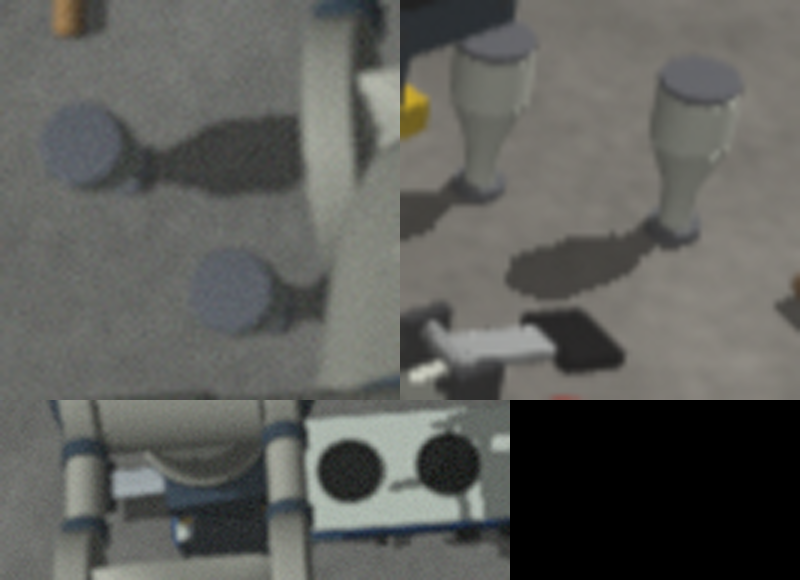

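The latch is down (its pad is level at (575,340)). The cone tops are at top-view (83,146) and (232,292), and in the scene half at (701,80) and (497,41).

Run:
```python
from h import *
T,S=load('top'),load('scene')
print(px2w(T,[(158.7,272.9),(192.2,305.7)],115).round(1)); print(px2w(S,[(430.2,186),(389.4,178.2)],115).round(1))
# feet
print(px2w(S,[(370+275/5,170+234/5),(370+79/5,170+190/5)],8).round(1))
```

```text
[[470.8 392.5 115. ]
 [385.2 301.9 115. ]]
[[479.6 391.3 115. ]
 [395.9 299.4 115. ]]
[[488.9 386.3   8. ]
 [401.9 295.6   8. ]]
```

```bash
python3 -c "
from h import *
go((476,394,190),10)"
```

```text
lin [300.5 -36.9  33.6] ; world yaw change 0.3 -> rotz(tool, z down) -0.3 | cur yaw 9.7 z axis [ 0.001 -0.001 -1.   ] j6 -0.09
```

```bash
python3 -m handwheel '[{"linear":[300,-37,0],"delta_rot":[0,0,0],"grip":1},{"linear":[300,-37,0],"delta_rot":[0,0,0],"grip":1},{"linear":[300,-37,0],"delta_rot":[0,0,0],"grip":1},{"linear":[300,-37,0],"delta_rot":[0,0,0],"grip":1},{"linear":[300,-37,0],"delta_rot":[0,0,0],"grip":1},{"linear":[300,-37,0],"delta_rot":[0,0,0],"grip":1},{"linear":[300,-37,0],"delta_rot":[0,0,0],"grip":1},{"linear":[300,-37,34],"delta_rot":[0,0,0],"grip":1},{"linear":[300,-37,34],"delta_rot":[0,0,0],"grip":1},{"linear":[300,-37,34],"delta_rot":[0,0,0],"grip":1}]'; python3 -c "
from h import *
go((476,394,78),10)"
```

```text
t: 23.93
tcp_pos: [473.1, 396.6, 187.5]
tcp_rot: [-0.0, 0.643, 0.766, -0.002]
contact_force: [-0.1, -0.9, 0.3]
opening: 90.8
grip_force: 0.0
lin [ -2.9   2.8 109.5] ; world yaw change 0.0 -> rotz(tool, z down) -0.0 | cur yaw 10.0 z axis [-0.003 -0.002 -1.   ] j6 0.43
```

```bash
python3 -m handwheel '[{"linear":[-2,2,0],"delta_rot":[0,0,0],"grip":1},{"linear":[-2,2,30],"delta_rot":[0,0,0],"grip":1},{"linear":[-2,2,60],"delta_rot":[0,0,0],"grip":1},{"linear":[-2,2,90],"delta_rot":[0,0,0],"grip":1},{"linear":[-2,2,109],"delta_rot":[0,0,0],"grip":1},{"linear":[-2,2,109],"delta_rot":[0,0,0],"grip":1},{"linear":[-2,2,109],"delta_rot":[0,0,0],"grip":0.7},{"linear":[-2,2,109],"delta_rot":[0,0,0],"grip":0.65},{"linear":[-2,2,109],"delta_rot":[0,0,0],"grip":0.6},{"linear":[-2,2,109],"delta_rot":[0,0,0],"grip":0.4},{"linear":[-2,2,109],"delta_rot":[0,0,0],"grip":0.4},{"linear":[-2,2,109],"delta_rot":[0,0,0],"grip":0.4}]'; python3 -m handwheel '[{"linear":[0,0,0],"delta_rot":[0,0,0],"grip":0.4},{"linear":[0,0,0],"delta_rot":[0,0,0],"grip":0.4},{"linear":[0,0,0],"delta_rot":[0,0,0],"grip":0.4}]'; python3 -c "
from h import *
go((616,9.3,200),10)"
```

```text
t: 24.93
tcp_pos: [477.1, 394.7, 80.6]
tcp_rot: [0.0, 0.644, 0.765, 0.0]
contact_force: [-0.6, -0.5, 0.2]
opening: 54.2
grip_force: 0.3
t: 25.18
tcp_pos: [477.0, 394.7, 80.3]
tcp_rot: [0.0, 0.644, 0.765, 0.0]
contact_force: [-1.7, -0.6, 5.6]
opening: 50.3
grip_force: 29.8
lin [-403.5   70.9 -119.8] ; world yaw change 0.1 -> rotz(tool, z down) -0.1 | cur yaw 9.9 z axis [ 0.  0. -1.] j6 0.42
```

```bash
python3 -m handwheel '[{"linear":[0,0,-10],"delta_rot":[0,0,0],"grip":0.4},{"linear":[0,0,-40],"delta_rot":[0,0,0],"grip":0.4},{"linear":[0,0,-80],"delta_rot":[0,0,0],"grip":0.4},{"linear":[0,0,-120],"delta_rot":[0,0,0],"grip":0.4},{"linear":[-30,5,-130],"delta_rot":[0,0,0],"grip":0.4},{"linear":[-65,12,-130],"delta_rot":[0,0,0],"grip":0.4},{"linear":[-100,18,-130],"delta_rot":[0,0,0],"grip":0.4},{"linear":[-140,25,-130],"delta_rot":[0,0,0],"grip":0.4},{"linear":[-180,32,-130],"delta_rot":[0,0,0],"grip":0.4},{"linear":[-220,39,-130],"delta_rot":[0,0,0],"grip":0.4},{"linear":[-260,46,-130],"delta_rot":[0,0,0],"grip":0.4},{"linear":[-300,53,-130],"delta_rot":[0,0,0],"grip":0.4}]'; python3 -m handwheel '[{"linear":[-40,7,0],"delta_rot":[0,0,0],"grip":0.4},{"linear":[-75,13,0],"delta_rot":[0,0,0],"grip":0.4},{"linear":[-95,17,0],"delta_rot":[0,0,0],"grip":0.4},{"linear":[-103,18,0],"delta_rot":[0,0,0],"grip":0.4},{"linear":[-103,18,0],"delta_rot":[0,0,0],"grip":0.4},{"linear":[-103,18,0],"delta_rot":[0,0,0],"grip":0.4},{"linear":[-103,18,0],"delta_rot":[0,0,0],"grip":0.4}]'; python3 -c "
from h import *
go((616,9.3,136),10);s=manip.read_state();print(s['opening'],s['contact_force'])"
```

```text
t: 26.18
tcp_pos: [580.7, 106.1, 210.6]
tcp_rot: [0.0, 0.644, 0.765, 0.0]
contact_force: [1.4, 0.5, -2.6]
opening: 50.2
grip_force: 29.7
t: 26.77
tcp_pos: [615.4, 11.0, 210.0]
tcp_rot: [-0.0, 0.643, 0.766, -0.0]
contact_force: [0.2, 0.9, -0.9]
opening: 50.2
grip_force: 29.7
lin [-1.8  0.3 74. ] ; world yaw change 0.1 -> rotz(tool, z down) -0.1 | cur yaw 9.9 z axis [-0.  0. -1.] j6 -0.25
50.18494264639049 [ 0.21878823  0.87128181 -0.88469395]
```

```bash
python3 -m handwheel '[{"linear":[-1.5,0.3,25],"delta_rot":[0,0,0],"grip":0.4},{"linear":[-1.5,0.3,45],"delta_rot":[0,0,0],"grip":0.4},{"linear":[-1.5,0.3,60],"delta_rot":[0,0,0],"grip":0.4},{"linear":[-1.5,0.3,70],"delta_rot":[0,0,0],"grip":0.4},{"linear":[-1.5,0.3,72],"delta_rot":[0,0,0],"grip":0.4},{"linear":[-1.5,0.3,73],"delta_rot":[0,0,0],"grip":0.4},{"linear":[-1.5,0.3,73],"delta_rot":[0,0,0],"grip":0.4}]'
python3 - <<'E'
from h import *
go((616,9.3,134.5),10);s=manip.read_state();print(s['opening'],s['contact_force'])
s=grab('scene')['img']
cv2.imwrite('pics/place1.png',cv2.resize(s[190:310,240:400],(640,480),interpolation=cv2.INTER_CUBIC)[:,:,::-1])
E
```

```text
t: 27.35
tcp_pos: [616.8, 8.7, 137.6]
tcp_rot: [0.0, 0.643, 0.765, 0.0]
contact_force: [-0.1, -0.3, -1.2]
opening: 50.1
grip_force: 29.7
lin [ 0.7 -0.7  3.1] ; world yaw change 0.1 -> rotz(tool, z down) -0.1 | cur yaw 9.9 z axis [ 0.001 -0.    -1.   ] j6 -0.26
50.10354719123788 [-0.13139084 -0.30380062 -1.17719445]
```

View pics/place1.png

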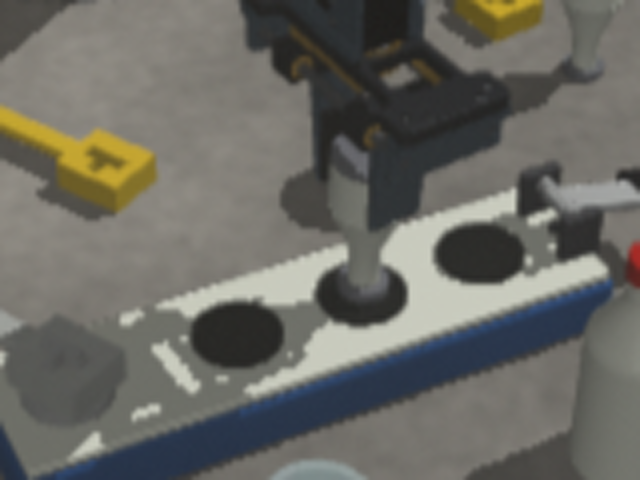

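The foot hangs at (368,288) over the middle pad, whose centre is (361,295). It is about 4 mm off along +y, so I'll correct slightly, lower and release.

```bash
python3 -m handwheel '[{"linear":[-3,1,0],"delta_rot":[0,0,0],"grip":0.4},{"linear":[-3,1,1],"delta_rot":[0,0,0],"grip":0.4},{"linear":[-3,1,2],"delta_rot":[0,0,0],"grip":0.4},{"linear":[-3,1,3],"delta_rot":[0,0,0],"grip":0.4},{"linear":[-3,1,3.5],"delta_rot":[0,0,0],"grip":0.4},{"linear":[-3,1,3.5],"delta_rot":[0,0,0],"grip":0.4}]'; python3 -c "
from h import *
go((616,9.3,134.5),10);s=manip.read_state();print(s['opening'],s['contact_force'])"
```

```text
t: 27.9
tcp_pos: [618.3, 5.4, 134.2]
tcp_rot: [0.0, 0.644, 0.765, 0.0]
contact_force: [-2.6, -0.3, 8.6]
opening: 49.7
grip_force: 29.8
lin [ 4.3 -1.5 -0.3] ; world yaw change 0.1 -> rotz(tool, z down) -0.1 | cur yaw 9.9 z axis [ 0.001 -0.    -1.   ] j6 -0.26
49.726823345090786 [-2.59184781 -0.34847069  8.59228088]
```

Contact at 134.2. Release and rise.

```bash
python3 -m handwheel '[{"linear":[0,0,-0.5],"delta_rot":[0,0,0],"grip":0.58},{"linear":[0,0,-0.5],"delta_rot":[0,0,0],"grip":0.65},{"linear":[0,0,-0.5],"delta_rot":[0,0,0],"grip":0.8},{"linear":[0,0,-0.5],"delta_rot":[0,0,0],"grip":1},{"linear":[0,0,-0.5],"delta_rot":[0,0,0],"grip":1},{"linear":[0,0,-0.5],"delta_rot":[0,0,0],"grip":1},{"linear":[0,0,-20],"delta_rot":[0,0,0],"grip":1},{"linear":[0,0,-60],"delta_rot":[0,0,0],"grip":1},{"linear":[0,0,-90],"delta_rot":[0,0,0],"grip":1},{"linear":[0,0,-90],"delta_rot":[0,0,0],"grip":1}]'; python3 -c "
from h import *
go((391.3,303,224),10)"
```

```text
t: 28.73
tcp_pos: [620.7, 5.3, 229.6]
tcp_rot: [0.004, 0.644, 0.765, 0.003]
contact_force: [1.4, -0.5, 0.8]
opening: 91.1
grip_force: 0.0
lin [ 332.6 -175.     3.4] ; world yaw change 0.1 -> rotz(tool, z down) -0.1 | cur yaw 9.9 z axis [ 0.009 -0.001 -1.   ] j6 -0.26
```

```bash
python3 -m handwheel '[{"linear":[332,-172,0],"delta_rot":[0,0,0],"grip":1},{"linear":[332,-172,0],"delta_rot":[0,0,0],"grip":1},{"linear":[332,-172,0],"delta_rot":[0,0,0],"grip":1},{"linear":[332,-172,0],"delta_rot":[0,0,0],"grip":1},{"linear":[332,-172,0],"delta_rot":[0,0,0],"grip":1},{"linear":[332,-172,0],"delta_rot":[0,0,0],"grip":1},{"linear":[332,-172,0],"delta_rot":[0,0,0],"grip":1},{"linear":[332,-172,0],"delta_rot":[0,0,0],"grip":1},{"linear":[332,-172,0],"delta_rot":[0,0,0],"grip":1},{"linear":[332,-172,0],"delta_rot":[0,0,0],"grip":1},{"linear":[332,-172,0],"delta_rot":[0,0,0],"grip":1},{"linear":[332,-172,0],"delta_rot":[0,0,0],"grip":1}]'
python3 - <<'E'
from h import *
go((392,303,80),10)
s=grab('scene')['img'];t=grab('top')['img']
a=cv2.resize(s[165:315,240:400],(512,480),interpolation=cv2.INTER_CUBIC); b=cv2.resize(t[195:255,230:400],(788,278),interpolation=cv2.INTER_CUBIC)
a=cv2.resize(a,(341,320)); a=cv2.copyMakeBorder(a,0,0,0,788-341,cv2.BORDER_CONSTANT)
cv2.imwrite('pics/placed1.png',np.vstack([a,b])[:,:,::-1])
E
```

```text
t: 29.73
tcp_pos: [391.7, 303.1, 223.4]
tcp_rot: [0.0, 0.643, 0.766, 0.0]
contact_force: [0.3, 0.3, 0.2]
opening: 90.9
grip_force: 0.0
lin [-1.000e-01  2.000e-01  1.434e+02] ; world yaw change 0.1 -> rotz(tool, z down) -0.1 | cur yaw 9.9 z axis [ 0. -0. -1.] j6 0.37
```

View pics/placed1.png

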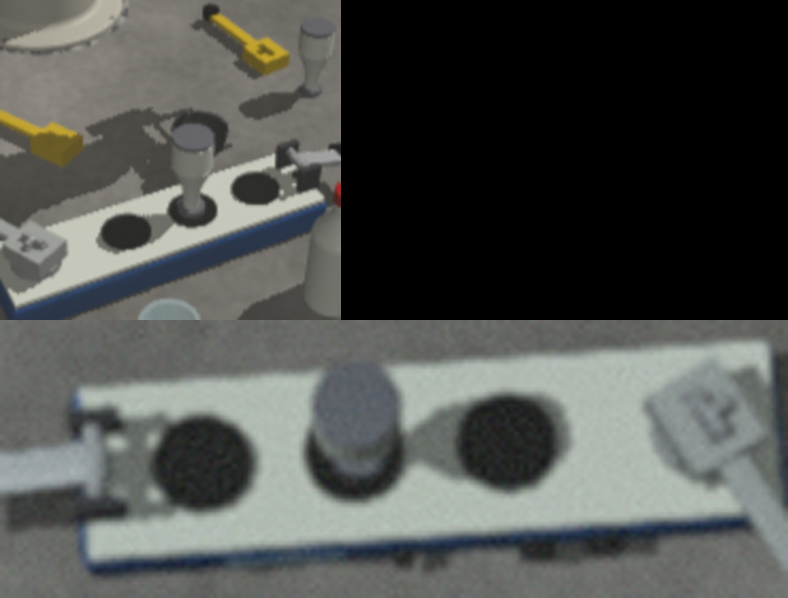

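The cone stands upright near the middle of the pad (foot ~(357,455), pad (355,452)). Now the second cone.

```bash
python3 -m handwheel '[{"linear":[0,0,40],"delta_rot":[0,0,0],"grip":1},{"linear":[0,0,80],"delta_rot":[0,0,0],"grip":1},{"linear":[0,0,110],"delta_rot":[0,0,0],"grip":1},{"linear":[0,0,135],"delta_rot":[0,0,0],"grip":1},{"linear":[0,0,143],"delta_rot":[0,0,0],"grip":1},{"linear":[0,0,143],"delta_rot":[0,0,0],"grip":1},{"linear":[0,0,143],"delta_rot":[0,0,0],"grip":0.7},{"linear":[0,0,143],"delta_rot":[0,0,0],"grip":0.65},{"linear":[0,0,143],"delta_rot":[0,0,0],"grip":0.6},{"linear":[0,0,143],"delta_rot":[0,0,0],"grip":0.4},{"linear":[0,0,143],"delta_rot":[0,0,0],"grip":0.4},{"linear":[0,0,143],"delta_rot":[0,0,0],"grip":0.4}]'; python3 -m handwheel '[{"linear":[0,0,0],"delta_rot":[0,0,0],"grip":0.4},{"linear":[0,0,0],"delta_rot":[0,0,0],"grip":0.4},{"linear":[0,0,0],"delta_rot":[0,0,0],"grip":0.4}]'; python3 -c "
from h import *
go((624,-84.4,270),10)"
```

```text
t: 30.83
tcp_pos: [391.7, 303.2, 80.9]
tcp_rot: [0.0, 0.644, 0.765, 0.0]
contact_force: [-0.3, -0.0, 0.3]
opening: 53.9
grip_force: 0.3
t: 31.08
tcp_pos: [391.7, 303.2, 80.6]
tcp_rot: [0.0, 0.644, 0.765, 0.0]
contact_force: [-1.6, -1.1, 7.4]
opening: 50.2
grip_force: 29.7
lin [-421.7  162.5 -189.4] ; world yaw change 0.1 -> rotz(tool, z down) -0.1 | cur yaw 9.9 z axis [ 0.  0. -1.] j6 0.37
```

```bash
python3 -m handwheel '[{"linear":[0,0,-10],"delta_rot":[0,0,0],"grip":0.4},{"linear":[0,0,-40],"delta_rot":[0,0,0],"grip":0.4},{"linear":[0,0,-80],"delta_rot":[0,0,0],"grip":0.4},{"linear":[0,0,-120],"delta_rot":[0,0,0],"grip":0.4},{"linear":[0,0,-160],"delta_rot":[0,0,0],"grip":0.4},{"linear":[0,0,-190],"delta_rot":[0,0,0],"grip":0.4},{"linear":[-20,8,-198],"delta_rot":[0,0,0],"grip":0.4},{"linear":[-55,21,-198],"delta_rot":[0,0,0],"grip":0.4},{"linear":[-90,35,-198],"delta_rot":[0,0,0],"grip":0.4},{"linear":[-125,48,-198],"delta_rot":[0,0,0],"grip":0.4},{"linear":[-160,62,-198],"delta_rot":[0,0,0],"grip":0.4},{"linear":[-195,75,-198],"delta_rot":[0,0,0],"grip":0.4}]'; python3 -m handwheel '[{"linear":[-35,14,0],"delta_rot":[0,0,0],"grip":0.4},{"linear":[-70,27,0],"delta_rot":[0,0,0],"grip":0.4},{"linear":[-105,40,0],"delta_rot":[0,0,0],"grip":0.4},{"linear":[-140,54,0],"delta_rot":[0,0,0],"grip":0.4},{"linear":[-170,65,0],"delta_rot":[0,0,0],"grip":0.4},{"linear":[-200,77,0],"delta_rot":[0,0,0],"grip":0.4},{"linear":[-218,84,0],"delta_rot":[0,0,0],"grip":0.4},{"linear":[-226,87,0],"delta_rot":[0,0,0],"grip":0.4},{"linear":[-226,87,0],"delta_rot":[0,0,0],"grip":0.4},{"linear":[-226,87,0],"delta_rot":[0,0,0],"grip":0.4},{"linear":[-226,87,0],"delta_rot":[0,0,0],"grip":0.4}]'; python3 -c "
from h import *
go((624,-84.4,138),10)"
```

```text
t: 32.08
tcp_pos: [499.4, 122.1, 278.3]
tcp_rot: [-0.0, 0.644, 0.765, -0.0]
contact_force: [0.7, 1.0, -2.4]
opening: 50.2
grip_force: 29.6
t: 33.0
tcp_pos: [622.7, -82.8, 278.3]
tcp_rot: [-0.0, 0.643, 0.766, -0.0]
contact_force: [0.4, 1.0, -2.0]
opening: 50.3
grip_force: 29.6
lin [ -1.9   1.1 140.3] ; world yaw change 0.1 -> rotz(tool, z down) -0.1 | cur yaw 9.9 z axis [-0.001  0.    -1.   ] j6 -0.40
```

```bash
python3 -m handwheel '[{"linear":[-2,1,30],"delta_rot":[0,0,0],"grip":0.4},{"linear":[-2,1,60],"delta_rot":[0,0,0],"grip":0.4},{"linear":[-2,1,90],"delta_rot":[0,0,0],"grip":0.4},{"linear":[-2,1,115],"delta_rot":[0,0,0],"grip":0.4},{"linear":[-2,1,130],"delta_rot":[0,0,0],"grip":0.4},{"linear":[-2,1,138],"delta_rot":[0,0,0],"grip":0.4},{"linear":[-2,1,140],"delta_rot":[0,0,0],"grip":0.4},{"linear":[-2,1,140],"delta_rot":[0,0,0],"grip":0.4},{"linear":[-2,1,140],"delta_rot":[0,0,0],"grip":0.4}]'
python3 - <<'E'
from h import *
go((624,-84.4,134.5),10);s=manip.read_state();print(s['opening'],s['contact_force'])
s=grab('scene')['img']
cv2.imwrite('pics/place2.png',cv2.resize(s[200:310,230:390],(640,440),interpolation=cv2.INTER_CUBIC)[:,:,::-1])
E
```

```text
t: 33.75
tcp_pos: [625.3, -85.5, 139.7]
tcp_rot: [0.001, 0.644, 0.765, 0.0]
contact_force: [1.9, -0.6, -1.6]
opening: 50.1
grip_force: 29.6
lin [ 1.3 -1.1  5.2] ; world yaw change 0.1 -> rotz(tool, z down) -0.1 | cur yaw 9.9 z axis [ 0.002 -0.    -1.   ] j6 -0.40
50.05513639805637 [ 1.93188657 -0.58336757 -1.64429876]
```

View pics/place2.png

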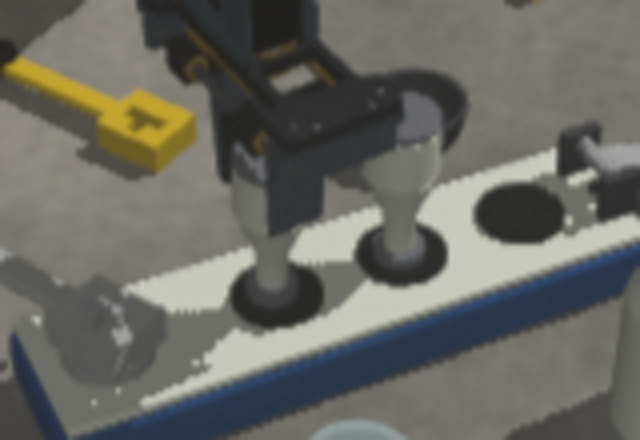

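The second foot hangs at (272,290) over the pad at (277,295), which is within 4 mm. Nudge, lower and release.

```bash
python3 -m handwheel '[{"linear":[3,-0.5,0],"delta_rot":[0,0,0],"grip":0.4},{"linear":[3,-0.5,2],"delta_rot":[0,0,0],"grip":0.4},{"linear":[3,-0.5,3],"delta_rot":[0,0,0],"grip":0.4},{"linear":[3,-0.5,4],"delta_rot":[0,0,0],"grip":0.4},{"linear":[3,-0.5,5],"delta_rot":[0,0,0],"grip":0.4},{"linear":[3,-0.5,5],"delta_rot":[0,0,0],"grip":0.4},{"linear":[3,-0.5,5],"delta_rot":[0,0,0],"grip":0.4}]'; python3 -c "
from h import *
go((624,-83,134.5),10)"
```

```text
t: 34.38
tcp_pos: [624.0, -83.1, 134.5]
tcp_rot: [0.001, 0.644, 0.765, 0.0]
contact_force: [-4.9, -0.4, 13.4]
opening: 50.2
grip_force: 29.9
lin [0.1 0.1 0. ] ; world yaw change 0.1 -> rotz(tool, z down) -0.1 | cur yaw 9.9 z axis [ 0.001 -0.001 -1.   ] j6 -0.40
```

```bash
python3 -m handwheel '[{"linear":[0,0,-1],"delta_rot":[0,0,0],"grip":0.4},{"linear":[0,0,-1],"delta_rot":[0,0,0],"grip":0.58},{"linear":[0,0,-1],"delta_rot":[0,0,0],"grip":0.65},{"linear":[0,0,-1],"delta_rot":[0,0,0],"grip":0.8},{"linear":[0,0,-1],"delta_rot":[0,0,0],"grip":1},{"linear":[0,0,-1],"delta_rot":[0,0,0],"grip":1},{"linear":[0,0,-1],"delta_rot":[0,0,0],"grip":1},{"linear":[0,0,-20],"delta_rot":[0,0,0],"grip":1},{"linear":[0,0,-60],"delta_rot":[0,0,0],"grip":1},{"linear":[0,0,-100],"delta_rot":[0,0,0],"grip":1},{"linear":[0,0,-130],"delta_rot":[0,0,0],"grip":1},{"linear":[0,0,-130],"delta_rot":[0,0,0],"grip":1}]'; python3 -m handwheel '[{"linear":[100,-200,0],"delta_rot":[0,0,0],"grip":1},{"linear":[100,-200,0],"delta_rot":[0,0,0],"grip":1},{"linear":[100,-200,0],"delta_rot":[0,0,0],"grip":1},{"linear":[100,-200,0],"delta_rot":[0,0,0],"grip":1},{"linear":[100,-200,0],"delta_rot":[0,0,0],"grip":1},{"linear":[100,-200,0],"delta_rot":[0,0,0],"grip":1},{"linear":[200,-200,0],"delta_rot":[0,0,0],"grip":1},{"linear":[300,-200,0],"delta_rot":[0,0,0],"grip":1},{"linear":[300,-200,0],"delta_rot":[0,0,0],"grip":1},{"linear":[300,-200,0],"delta_rot":[0,0,0],"grip":1},{"linear":[300,-200,0],"delta_rot":[0,0,0],"grip":1},{"linear":[300,-200,0],"delta_rot":[0,0,0],"grip":1}]'
python3 - <<'E'
from h import *
s=grab('scene')['img'];t=grab('top')['img']
a=cv2.resize(s[165:315,140:460],(640,300),interpolation=cv2.INTER_CUBIC); b=cv2.resize(t[195:310,200:470],(640,272),interpolation=cv2.INTER_CUBIC)
cv2.imwrite('pics/final.png',np.vstack([a,b])[:,:,::-1])
E
```

```text
t: 35.38
tcp_pos: [626.3, -83.4, 270.3]
tcp_rot: [0.004, 0.644, 0.765, 0.002]
contact_force: [0.6, -0.9, 0.5]
opening: 91.4
grip_force: 0.0
t: 36.38
tcp_pos: [374.0, 183.1, 263.5]
tcp_rot: [-0.0, 0.642, 0.767, 0.001]
contact_force: [0.3, -0.2, -0.2]
opening: 91.3
grip_force: 0.0
```

View pics/final.png

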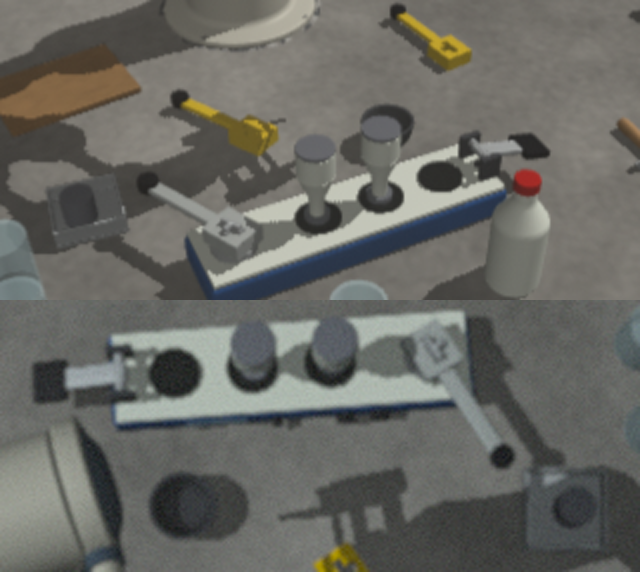

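Both cones stand centred, the lever is home at its stop, the latch is down and the cap is in the tray. One last full view to make sure the arm wasn't hiding a third cone at the start.

Run:
```python
from h import *
s=load('scene')['img'];t=load('top')['img']
cv2.imwrite('pics/full.png',np.hstack([cv2.resize(s,(400,300)),cv2.resize(t,(400,300))])[:,:,::-1])
```

```text
(no output)
```

View pics/full.png

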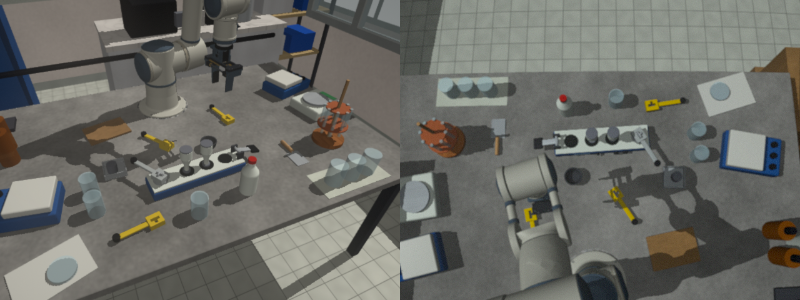

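The full views show no other cone on the bench; everything is in place.

```bash
python3 -c "
from rig import close_job
print(close_job())"
```

```text
the job is handed in; nothing more can be done
None
```

Job handed in at about 36 s with no verdict returned: cap in the tray, lever home and at its stop, latch down, and both cones present (no third found) upright on their own pads.

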